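One staining tray from the sprung dispenser to the rocking shaker

ROBOT

A 7-joint arm with a two-finger parallel gripper is mounted at the origin on the work surface. World frame = base frame: x ahead of the robot, y to its left, z up, the work surface at z = 0. Lengths are in m, angles in degrees, forces in N, time in s.
With the tool pointing down it reaches from about 0.425 to 0.875 m from the base axis. Payload 4.7 kg.
Tool frame: the origin (TCP) lies on the centre line of the jaws, within the pads' length; the fingertips stand 25 mm ahead of it and the grasp point (between the pads) lies 6 mm ahead of it; z points along the fingers, y is the direction in which the jaws open and shut (so a half turn about z gives the same grasp; the last joint's range is limited). The gripper opens to 87 mm and grips with 3 to 60 N. Pads are 19 mm wide; open, the fingers measure 117 mm over their backs; the gripper's body (75 mm by 190 mm) begins 51 mm behind the grasp point.
Start: joints at [-71.958, 18.392, -4.016, 83.108, 1.295, 78.541, -3.26], TCP at [0.193, 0.621, 0.248] pointing down, gripper open.
Joint ranges: [-163.93, 163.93], [-17.29, 119.83], [-79.2, 71.16], [3.27, 140.29], [-89.18, 269.18], [5.43, 117.66], [-154.24, 154.24]. Speed limits (degrees/s): [147.25, 147.25, 180, 180, 180, 180, 180].

INTERFACE

Orientations are given as [roll, pitch, yaw] about the fixed x, y, z axes, in that order (R = Rz(yaw) Ry(pitch) Rx(roll)).
In Python, from cell import env gives the robot as it stands.
- The arm moves only by the shell command python3 -m creep 'ROWS' [OPENING] [FORCE]. ROWS is JSON, a list of rows, each an object of numbers: "tx", "ty", "tz": the shift along the tool's x, y, z in m; "rx", "ry", "rz": the turn, a rotation vector about the tool's x, y, z in degrees. In form: [{"tx": .., "ty": .., "tz": .., "rx": .., "ry": .., "rz": ..}, ...]. A call has 1 to 20 rows; each row shifts and turns the commanded pose from where the row before left it, along the tool's axes as they then stand; what a row does not reach is not made up. A row lasts 1/8 s, in which the tool goes at most 62.5 mm and 10.7 degrees, less where a joint would pass 70% of its speed; a pose out of reach is approached as far as the arm can. A call is refused whole if a number of a shift passes 0.0625 or a number of a turn 10.7, either way. A call with a gripper value outside its range is refused whole. OPENING is the finger opening in m, from 0 to 0.087, set as the call begins (- or left out, the last holds). The fingers move at their own pace and stop on an object; FORCE is the grip in N (left out, the last holds). Time passes only in rows, so rows that do not move let the fingers close. It gives the time, the measured TCP pose, the force and the opening at its end, in the units of the state.
- env.get_obs(): the state, without advancing time (a new reading comes with each control period).
- env.read_camera(name): name is "scene" or "side" or "wrist"; returns a dict with "pixels" (480x640x3 uint8, red, green, blue), "intrinsics" (3x3 intrinsics, pixels), "D" ([k1, k2, p1, p2, k3] as OpenCV has them; the pictures are not rectified), "R" (3x3) and "t" (3): a world point X has camera coordinates R X + t. Camera axes: x right, y down, z forward; pixel columns grow to the right and rows downward; lengths in m; the calibration is good to about 2 mm. A picture is of the moment at which its call begins. There is no depth.
- env.sign_off(): hands the job in, once; it reports no verdict.
The state is a dict: "time_s": time; "qpos": joint angles; "joint_velocities": joint speeds; "effort": joint torques, N m; "tool_pos": TCP position; "tool_rot": TCP orientation; "force": force on the tool from outside, world axes, zero at the start; "wrist_torque": the same for the moment, N m; "grip_width": finger opening in m.
Only numpy, scipy, OpenCV 4.12 (cv2) and the standard library are available. Lean on these libraries where they do the work, as an engineer would, in place of code of your own. Each camera call takes 0.05 s, during which the arm holds its last target.

TASK

Take the top steel tray out of the leaning spring-loaded dispenser and lay it flat on the rubber mat of the rocking shaker, lengthwise within the platform's low edge, lowering it until it rests there before you let go. The nested trays grip one another and the spring lifts the stack behind them, so a straight pull brings the rest up too: once it is clear of the end guides, work it end to end while drawing it out slowly, and leave the next tray seated in the stack at the mouth. Leave everything else on the bench where it stands.

Things in the scene. Friction and masses are not known exactly. Their poses are not given: they have to be found in the camera images.
- dispenser: White tray dispenser fixed to the bench, base 170 x 186 mm, origin at the centre of its underside, z up, y along the trays' length. The stack leans 25 degrees to its -x side: the stack's axis, out of the mouth, is (-0.423, 0, 0.906) in this frame; the trays' width runs along (0.906, 0, 0.423). Four trays at 21 mm pitch.
- mouth (a point): Middle of the dispenser's mouth, on the stack's axis, level with the top of the straight part of the two slippery C-shaped guides that enclose the trays' ends (beyond 57 mm either side of the middle along y; 69 mm over their flanges). Axes as dispenser. The long sides are open to the fingers. The top tray's rim starts about 5 mm above this point along the axis.
- follower (a joint): Lift of the sprung plate under the stack along its axis, m, 0 at the start. Its spring (118 N/m) carries the stack and lifts it 21 mm as one tray's weight is taken off. Until the top tray has risen about 24 mm the guides hold it lengthwise (1.5 mm play); from there it is free of them while the next tray is held.
- tray_top_c (a point): Top tray, stamped steel, 150 x 58 x 36 mm high, 280 g. Point: its centre, 18 mm over its underside; x width, y length, z out of the tray. Its upper 21 mm is a straight-sided collar 150 x 58 mm, walls 3 mm: grip it across the width at mid-length. All trays are as wide: fingertips over 20 mm below the rim take the next one too.
- tray_top: The same top tray, origin at the centre of its underside. Its lower 15 mm (130 x 52 mm) sits in the collar of the next tray with 7 mm play either way along the length. Its thin springy long sides press on that collar, 5 N each, and hold by friction, about 5 to 8 N in the direction of sliding, over 15 mm of draw; all trays are alike.
- tray_next_c (a point): Second tray, like the top one; centre, 18 mm above its underside, same axes. It comes up about 21 mm on the spring as the top tray is taken; if it is much higher it is being dragged.
- tray_third_c (a point): Third tray, like the top one; centre, 18 mm above its underside, same axes.
- rocker: White rocking shaker fixed to the bench, housing 180 x 216 mm. Origin: centre of its underside, z up, y along the platform's length.
- mat_centre (a point): Centre of the top of the rubber mat on the shaker's platform, about 97 mm above the bench; x across, y along the platform, z out of the mat. Inside its low edge (5 mm above the mat) the platform is 144 x 214 mm.
- platform (a joint): Tilt of the platform about its own y axis as it was parked, rad, up to 0.09 either way; positive: its -x side is higher. It is stiff (2 N m).
- tube_rack: Bystander: white foam tube rack, 95 x 175 x 45 mm, filled with small purple-capped tubes (70 mm high in all); origin at the centre of its underside
- yellow_rack: Bystander: yellow tube rack, 88 x 150 x 32 mm, a few red-capped tubes (58 mm high in all); origin at the centre of its underside
- stain_bottle: Bystander: amber glass bottle, 52 mm diameter, 105 mm high, standing between the dispenser and the rocker; origin at the centre of its underside
- buffer_jar: Bystander: white plastic jar, 66 mm diameter, 75 mm high; origin at the centre of its underside
- beaker: Bystander: glass beaker, 72 mm diameter, 85 mm high; origin at the centre of its underside
- slide_box: Bystander: closed blue slide box, 92 x 108 x 34 mm; origin at the centre of its underside
Things that resemble listed ones, but are neither listed nor needed, are in the scene too. Leave any blue look-alike of the tray_top alone.

How it is judged:
By the outcome, as a careful person would: the job done as asked, in the order asked, and still so for the second after the job is handed in, with the robot touching nothing.
It also fails if it takes over 72 s, if anything falls off the work surface, if the arm or the gripper's body presses on something with over 40 N, if the wrist force passes 120 N, or if a joint passes its speed limit or range.

## Working session

There is one attempt and no reset: what is moved stays moved. The work goes in short steps, Python scripts to look and compute and a shell command to move; the robot and the scene stay as the last step left them, time stands still between calls to the robot, and variables do not carry over. Pictures are saved under pics/ and viewed, and the job is handed in when it is done.

```bash
ls; mkdir -p pics
python3 - <<'E'
from cell import env
import cv2,numpy as np
o=env.get_obs(); print({k:np.round(v,3).tolist() for k,v in o.items()})
for n in ["scene","side","wrist"]:
    c=env.read_camera(n); cv2.imwrite(f"pics/{n}0.png",c["pixels"][:,:,::-1])
    print(n,np.round(c["intrinsics"],1).tolist(),c["D"],np.round(c["R"],3).tolist(),np.round(c["t"],3).tolist(), (-c["R"].T@c["t"]).round(3))
E
```

```text
pics
{'time_s': 0.0, 'qpos': [-71.957, 18.439, -4.015, 83.174, 1.296, 78.54, -3.261], 'joint_velocities': [0.081, 0.08, 0.007, 0.04, 0.073, 0.041, 0.01], 'effort': [0.0, -49.128, -0.404, -31.253, -0.064, 0.044, 0.0], 'tool_pos': [0.193, 0.62, 0.246], 'tool_rot': [-179.892, 0.007, 162.765], 'force': [0.279, 0.221, 0.771], 'wrist_torque': [0.013, 0.02, 0.013], 'grip_width': 0.087}
scene [[481.7, 0.0, 319.4], [0.0, 481.7, 234.7], [0.0, 0.0, 1.0]] [-0.05172857  0.          0.          0.          0.        ] [[-0.426, 0.905, 0.021], [0.641, 0.318, -0.699], [-0.638, -0.284, -0.715]] [0.144, -0.32, 1.546] [1.254 0.411 0.88 ]
side [[553.3, 0.0, 312.4], [0.0, 553.3, 237.1], [0.0, 0.0, 1.0]] [-0.12336394  0.          0.          0.          0.        ] [[0.988, -0.152, 0.008], [-0.115, -0.78, -0.616], [0.1, 0.608, -0.788]] [-0.535, 0.226, 1.128] [ 0.442 -0.59   1.032]
wrist [[376.6, 0.0, 320.4], [0.0, 376.6, 237.3], [0.0, 0.0, 1.0]] [-0.01830071  0.          0.          0.          0.        ] [[0.296, 0.955, -0.002], [0.922, -0.285, 0.262], [0.25, -0.079, -0.965]] [-0.649, -0.032, 0.391] [0.124 0.642 0.385]
```

View pics/scene0.png

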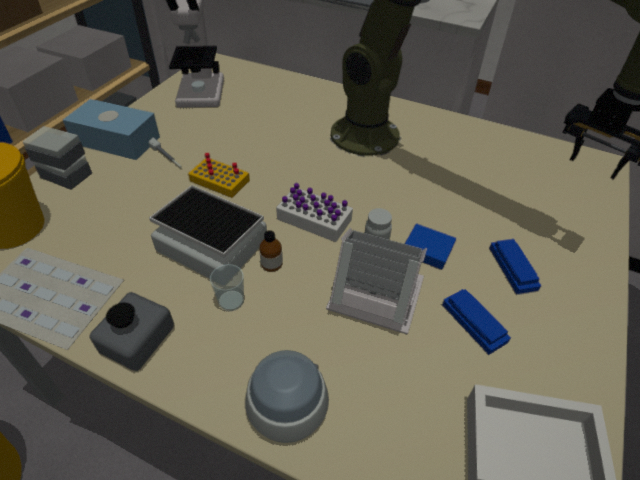

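View pics/side0.png

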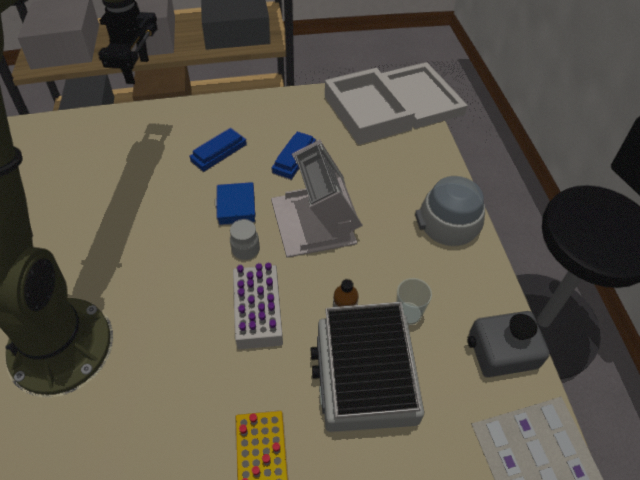

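View pics/wrist0.png

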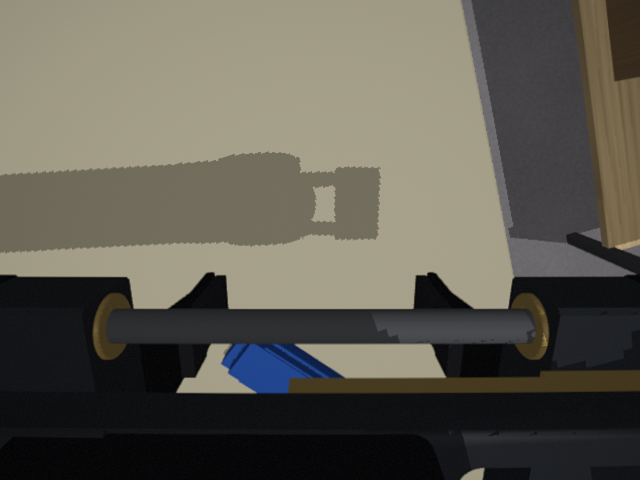

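Two blue trays (scene ~(515,265), (476,320)) are look-alikes. The grey steel stack in the white dispenser (scene ~(380,265), side ~(322,180)) fits the description. I'll confirm that enlarged.

Run:
```python
import cv2
a=cv2.imread('pics/scene0.png')[215:345,310:450]; b=cv2.imread('pics/side0.png')[130:270,255:375]
cv2.imwrite('pics/z1.png',cv2.convertScaleAbs(cv2.resize(a,None,fx=5.5,fy=4.5,interpolation=cv2.INTER_CUBIC)if 0 else cv2.resize(a,None,fx=4.5,fy=4.5,interpolation=cv2.INTER_CUBIC),alpha=1.2))
cv2.imwrite('pics/z2.png',cv2.convertScaleAbs(cv2.resize(b,None,fx=4.2,fy=4.2,interpolation=cv2.INTER_CUBIC),alpha=1.2))
```

```text
(no output)
```

View pics/z1.png

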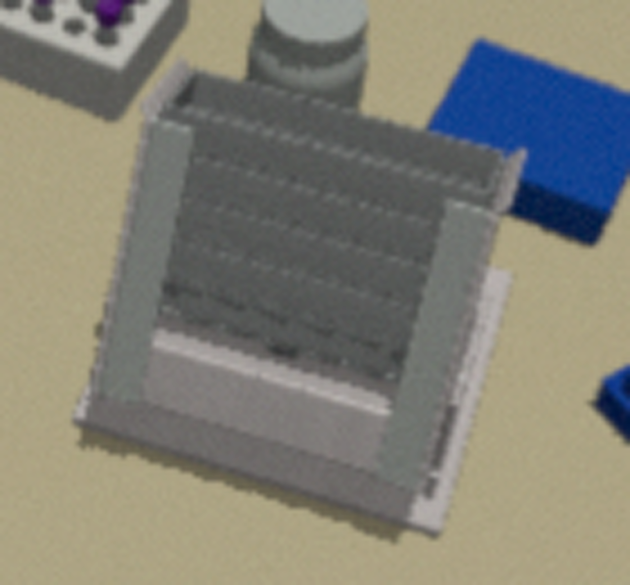

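View pics/z2.png

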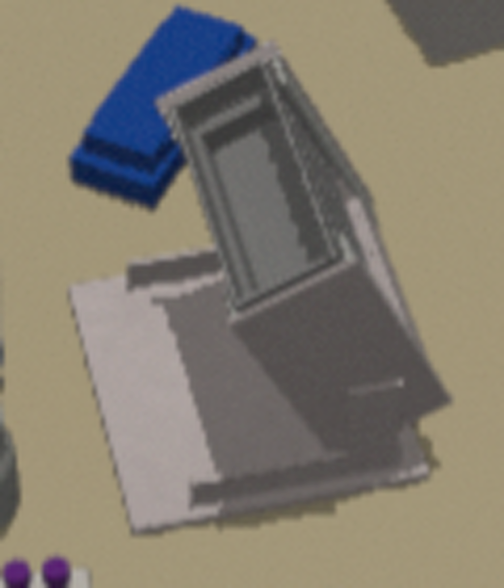

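```bash
cat > h.py <<'E'
import cv2,numpy as np
from scipy.spatial.transform import Rotation as Ro
from cell import env
def cam(n,fn=None):
    c=env.read_camera(n)
    if fn: cv2.imwrite(fn,c["pixels"][:,:,::-1])
    return c
def ray(c,p):
    u=cv2.undistortPoints(np.array(p,float).reshape(-1,1,2),np.array(c["intrinsics"]),np.array(c["D"])).reshape(-1,2)
    d=np.c_[u,np.ones(len(u))]@c["R"]; d/=np.linalg.norm(d,axis=1)[:,None]
    return -c["R"].T@c["t"],d
def plane(c,p,z):
    o,d=ray(c,p); return o+d*((z-o[2])/d[:,2])[:,None]
def tri(c1,p1,c2,p2):
    o1,d1=ray(c1,p1);o2,d2=ray(c2,p2);r=[]
    for a,b in zip(d1,d2):
        A=np.c_[a,-b];s=np.linalg.lstsq(A,o2-o1,rcond=None)[0]
        P,Q=o1+a*s[0],o2+b*s[1]; r.append(np.r_[(P+Q)/2,np.linalg.norm(P-Q)])
    return np.array(r)
def proj(c,X):
    return cv2.projectPoints(np.array(X,float).reshape(-1,1,3),cv2.Rodrigues(np.array(c["R"]))[0],np.array(c["t"]),np.array(c["intrinsics"]),np.array(c["D"]))[0].reshape(-1,2)
def state():
    o=env.get_obs(); return o,np.array(o["tool_pos"]),Ro.from_euler('xyz',o["tool_rot"],degrees=True)
E
python3 - <<'E'
from h import *
np.set_printoptions(precision=4,suppress=True)
s=cam("side");c=cam("scene")
def sz(x,y): return (255+x/4.2,130+y/4.2)
def cz(x,y): return (310+x/4.5,215+y/4.5)
for z in (0.0,.012):
  print(z,'side base TL,BL,BR');print(plane(s,[sz(68,285),sz(133,530),sz(428,475)],z))
  print('scene base FL,FR,BR');print(plane(c,[cz(80,420),cz(438,530),cz(510,275)],z))
# guide tops: near(-y) guide top corners; far guide
print(tri(s,[sz(232,318),sz(350,258),sz(158,100),sz(272,42)],c,[cz(183,62),cz(150,120),cz(522,150),cz(503,210)]))
# mat: rim corners of platform
print('rocker')
print(plane(s,[(327,310),(401,304),(418,410),(333,421)],.10))
print(plane(c,[(152,222),(193,191),(266,215),(222,249)],.10))
E
```

```text
0.0 side base TL,BL,BR
[[0.4899 0.344  0.    ]
 [0.506  0.159  0.    ]
 [0.674  0.1726 0.    ]]
scene base FL,FR,BR
[[0.6673 0.1755 0.    ]
 [0.6507 0.3558 0.    ]
 [0.4831 0.3411 0.    ]]
0.012 side base TL,BL,BR
[[0.4893 0.3332 0.012 ]
 [0.5052 0.1503 0.012 ]
 [0.6713 0.1638 0.012 ]]
scene base FL,FR,BR
[[0.6753 0.1787 0.012 ]
 [0.659  0.3565 0.012 ]
 [0.4936 0.3421 0.012 ]]
[[0.5609 0.1735 0.1526 0.0038]
 [0.6228 0.1827 0.1764 0.0013]
 [0.5447 0.3358 0.153  0.0037]
 [0.6088 0.3417 0.1808 0.002 ]]
rocker
[[ 0.5612 -0.0533  0.1   ]
 [ 0.7074 -0.0618  0.1   ]
 [ 0.6846 -0.2769  0.1   ]
 [ 0.5345 -0.2728  0.1   ]]
[[ 0.6925 -0.2637  0.1   ]
 [ 0.5597 -0.2435  0.1   ]
 [ 0.5548 -0.0391  0.1   ]
 [ 0.692  -0.0716  0.1   ]]
```

Run:
```python
import cv2
a=cv2.imread('pics/scene0.png')[180:290,140:300]; b=cv2.imread('pics/side0.png')[280:440,300:440]
cv2.imwrite('pics/z3.png',cv2.convertScaleAbs(cv2.resize(a,None,fx=5,fy=5,interpolation=cv2.INTER_CUBIC),alpha=1.5))
cv2.imwrite('pics/z4.png',cv2.convertScaleAbs(cv2.resize(b,None,fx=3.7,fy=3.7,interpolation=cv2.INTER_CUBIC),alpha=1.5))
```

```text
(no output)
```

View pics/z3.png

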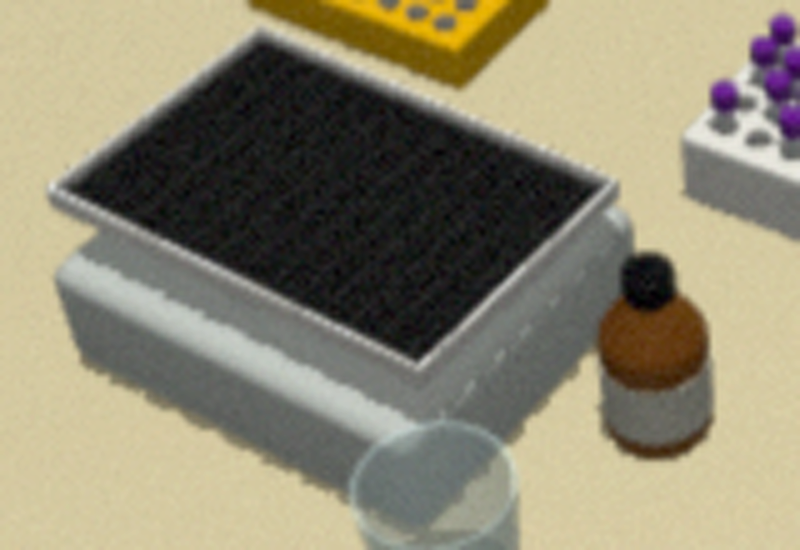

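View pics/z4.png

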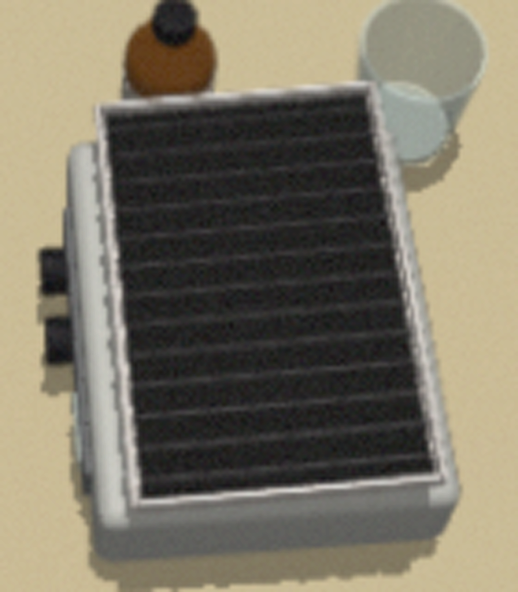

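```bash
cat >> h.py <<'E'
from scipy.spatial.transform import Slerp
def goal(yaw,lean):   # tool z tilted 'lean' deg from down, jaw y along width
    a=np.radians(lean); Rz=Ro.from_euler('z',yaw,degrees=True).as_matrix()
    z=np.array([np.sin(a),0,-np.cos(a)]);y=np.array([np.cos(a),0,np.sin(a)]);x=np.cross(y,z)
    return Ro.from_matrix(Rz@np.c_[x,y,z])
def rows(p1,R1,n,p0=None,R0=None):
    if p0 is None: _,p0,R0=state()
    S=Slerp([0,1],Ro.concatenate([R0,R1])); 
    for i in range(n):
        a,b=S(i/n),S((i+1)/n); t=a.inv().apply((np.array(p1)-p0)/n)
        r=(a.inv()*b).as_rotvec(degrees=True); print(np.round(t,4).tolist(),np.round(r,2).tolist())
E
python3 - <<'E'
from h import *
np.set_printoptions(precision=4,suppress=True)
s=cam("side");c=cam("scene")
f=lambda L:[(300+x/3.7,280+y/3.7) for x,y in L]; g=lambda L:[(140+x/5,180+y/5) for x,y in L]
T=tri(s,f([(105,112),(370,97),(437,475),(142,495)]),c,g([(608,187),(420,358),(62,187),(262,38)]));print(T, T.mean(0))
rows([.540,.174,.30],goal(5,25),14)
E
```

```text
[[ 0.563  -0.0489  0.0937  0.0044]
 [ 0.701  -0.0646  0.1016  0.0076]
 [ 0.6831 -0.2729  0.1017  0.0052]
 [ 0.5455 -0.2584  0.094   0.0028]] [ 0.6232 -0.1612  0.0978  0.005 ]
[-0.0332, -0.0231, -0.0038] [-1.57, -1.05, 4.76]
[-0.035, -0.0202, -0.0037] [-1.57, -1.05, 4.76]
[-0.0366, -0.0171, -0.0036] [-1.57, -1.05, 4.76]
[-0.038, -0.0139, -0.0033] [-1.57, -1.05, 4.76]
[-0.0391, -0.0106, -0.0029] [-1.57, -1.05, 4.76]
[-0.0399, -0.0073, -0.0025] [-1.57, -1.05, 4.76]
[-0.0404, -0.0039, -0.0019] [-1.57, -1.05, 4.76]
[-0.0406, -0.0005, -0.0012] [-1.57, -1.05, 4.76]
[-0.0405, 0.0029, -0.0004] [-1.57, -1.05, 4.76]
[-0.0401, 0.0063, 0.0005] [-1.57, -1.05, 4.76]
[-0.0394, 0.0096, 0.0014] [-1.57, -1.05, 4.76]
[-0.0385, 0.0127, 0.0024] [-1.57, -1.05, 4.76]
[-0.0372, 0.0158, 0.0035] [-1.57, -1.05, 4.76]
[-0.0357, 0.0187, 0.0047] [-1.57, -1.05, 4.76]
```

```bash
python3 -m creep '[{"tx":-0.033,"ty":-0.023,"tz":-0.004,"rx":-1.6,"ry":-1,"rz":4.8},{"tx":-0.035,"ty":-0.020,"tz":-0.004,"rx":-1.6,"ry":-1,"rz":4.8},{"tx":-0.037,"ty":-0.017,"tz":-0.004,"rx":-1.6,"ry":-1,"rz":4.8},{"tx":-0.038,"ty":-0.014,"tz":-0.003,"rx":-1.6,"ry":-1,"rz":4.8},{"tx":-0.039,"ty":-0.011,"tz":-0.003,"rx":-1.6,"ry":-1,"rz":4.8},{"tx":-0.040,"ty":-0.007,"tz":-0.002,"rx":-1.6,"ry":-1,"rz":4.8},{"tx":-0.040,"ty":-0.004,"tz":-0.002,"rx":-1.6,"ry":-1,"rz":4.8},{"tx":-0.041,"ty":0,"tz":-0.001,"rx":-1.6,"ry":-1,"rz":4.8},{"tx":-0.040,"ty":0.003,"tz":0,"rx":-1.6,"ry":-1,"rz":4.8},{"tx":-0.040,"ty":0.006,"tz":0,"rx":-1.6,"ry":-1,"rz":4.8},{"tx":-0.039,"ty":0.010,"tz":0.001,"rx":-1.6,"ry":-1,"rz":4.8},{"tx":-0.038,"ty":0.013,"tz":0.002,"rx":-1.6,"ry":-1,"rz":4.8},{"tx":-0.037,"ty":0.016,"tz":0.003,"rx":-1.6,"ry":-1,"rz":4.8},{"tx":-0.036,"ty":0.019,"tz":0.005,"rx":-1.6,"ry":-1,"rz":4.8},{}]' 0.087 20
python3 - <<'E'
from h import *
cam("wrist","pics/w1.png"); o,p,R=state(); print(p,R.as_matrix().round(3).tolist(),o["time_s"],o["qpos"])
E
```

```text
[0.19258878 0.62075696 0.2474101 ] [[-0.955, 0.296, -0.0], [0.296, 0.955, -0.0], [-0.0, -0.0, -1.0]] 0.4 [-71.95718355  18.39903153  -4.0161626   83.11846954   1.29288322
  78.53870525  -3.25985592]$[14]: bad value
```

View pics/w1.png

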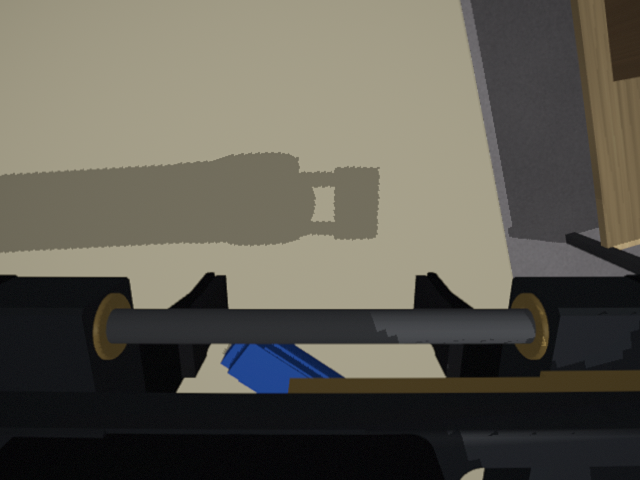

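The call was refused because of the empty row, so nothing moved (the picture is unchanged). I'll resend it with a zero row.

```bash
python3 -m creep '[{"tx":-0.033,"ty":-0.023,"tz":-0.004,"rx":-1.6,"ry":-1,"rz":4.8},{"tx":-0.035,"ty":-0.020,"tz":-0.004,"rx":-1.6,"ry":-1,"rz":4.8},{"tx":-0.037,"ty":-0.017,"tz":-0.004,"rx":-1.6,"ry":-1,"rz":4.8},{"tx":-0.038,"ty":-0.014,"tz":-0.003,"rx":-1.6,"ry":-1,"rz":4.8},{"tx":-0.039,"ty":-0.011,"tz":-0.003,"rx":-1.6,"ry":-1,"rz":4.8},{"tx":-0.040,"ty":-0.007,"tz":-0.002,"rx":-1.6,"ry":-1,"rz":4.8},{"tx":-0.040,"ty":-0.004,"tz":-0.002,"rx":-1.6,"ry":-1,"rz":4.8},{"tx":-0.041,"ty":0,"tz":-0.001,"rx":-1.6,"ry":-1,"rz":4.8},{"tx":-0.040,"ty":0.003,"tz":0,"rx":-1.6,"ry":-1,"rz":4.8},{"tx":-0.040,"ty":0.006,"tz":0,"rx":-1.6,"ry":-1,"rz":4.8},{"tx":-0.039,"ty":0.010,"tz":0.001,"rx":-1.6,"ry":-1,"rz":4.8},{"tx":-0.038,"ty":0.013,"tz":0.002,"rx":-1.6,"ry":-1,"rz":4.8},{"tx":-0.037,"ty":0.016,"tz":0.003,"rx":-1.6,"ry":-1,"rz":4.8},{"tx":-0.036,"ty":0.019,"tz":0.005,"rx":-1.6,"ry":-1,"rz":4.8},{"tx":0,"ty":0,"tz":0,"rx":0,"ry":0,"rz":0}]' 0.087 20
python3 - <<'E'
from h import *
cam("wrist","pics/w2.png"); o,p,R=state(); print(p,R.as_matrix().round(3).tolist(),o["time_s"],o["qpos"])
E
```

```text
time_s: 2.28
tool_pos: [0.5412, 0.17, 0.2979]
tool_rot: [155.1, -0.9, 94.2]
force: [-0.7, -0.5, -0.8]
grip_width: 0.0874
[0.54012546 0.17228658 0.29769091] [[-0.077, 0.905, 0.419], [0.997, 0.062, 0.047], [0.017, 0.421, -0.907]] 2.325 [-46.77699755 -11.1162905   19.07934903 111.61167656  14.77884622
  56.17987122 -28.89239421]
```

View pics/w2.png

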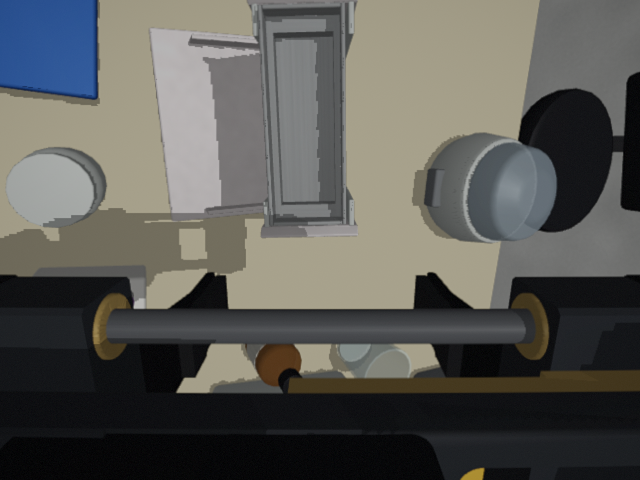

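The wrist view shows the steel tray in the mouth, centred at about (304,115), between the guide tops at rows ~5 and ~230.

Run:
```python
import cv2
a=cv2.imread('pics/w2.png')[0:245,240:365]
a=cv2.resize(a,None,fx=2.4,fy=2.4,interpolation=cv2.INTER_CUBIC)
b=cv2.imread('pics/w2.png')[150:245,240:370]; b=cv2.resize(b,None,fx=3.5,fy=3.5,interpolation=cv2.INTER_CUBIC)
import numpy as np
d=cv2.imread('pics/w2.png')[0:95,240:370]; d=cv2.resize(d,None,fx=3.5,fy=3.5,interpolation=cv2.INTER_CUBIC)
cv2.imwrite('pics/z5.png',cv2.convertScaleAbs(np.vstack([d,b])[:600],alpha=1.4))
cv2.imwrite('pics/z6.png',cv2.convertScaleAbs(np.vstack([d[:300],b[:300]]),alpha=1.4))
```

```text
(no output)
```

View pics/z6.png

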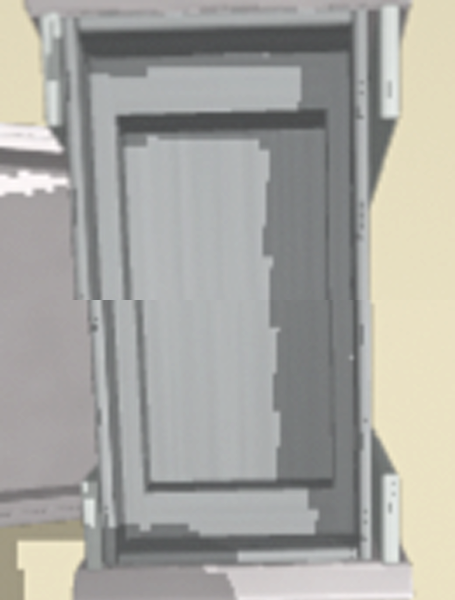

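Run:
```python
import cv2
g=cv2.cvtColor(cv2.imread('pics/w2.png'),cv2.COLOR_BGR2GRAY)
for r in (70,85,100,120,140,160): print(r,'L',g[r,254:276].tolist(),'R',g[r,334:354].tolist())
for c in (280,300,320): print(c,'T',g[0:16,c].tolist(),'B',g[212:240,c].tolist())
```

```text
70 L [118, 117, 117, 117, 117, 116, 103, 104, 120, 131, 119, 93, 84, 85, 113, 126, 128, 128, 127, 128, 109, 87] R [91, 91, 90, 91, 92, 88, 71, 77, 111, 129, 134, 130, 157, 159, 158, 158, 158, 158, 158, 158]
85 L [117, 117, 118, 118, 118, 118, 117, 95, 106, 115, 130, 114, 90, 83, 86, 124, 128, 127, 128, 128, 127, 101] R [84, 90, 90, 91, 92, 89, 73, 71, 108, 129, 136, 135, 158, 158, 158, 159, 159, 159, 159, 159]
100 L [119, 118, 118, 117, 118, 118, 119, 117, 99, 112, 128, 131, 105, 87, 84, 95, 125, 128, 127, 128, 129, 127] R [84, 90, 91, 91, 92, 89, 72, 63, 84, 105, 134, 130, 158, 160, 159, 158, 159, 159, 159, 158]
120 L [120, 120, 120, 120, 120, 119, 119, 119, 117, 93, 105, 102, 131, 108, 87, 85, 95, 127, 128, 127, 127, 128] R [79, 91, 90, 91, 92, 90, 79, 66, 102, 126, 135, 133, 159, 160, 159, 160, 159, 159, 160, 159]
140 L [117, 118, 117, 118, 119, 117, 118, 119, 120, 117, 102, 103, 126, 134, 120, 89, 84, 88, 128, 128, 127, 127] R [78, 90, 90, 90, 91, 91, 79, 64, 98, 125, 136, 138, 159, 160, 160, 160, 160, 160, 159, 159]
160 L [116, 116, 116, 116, 118, 118, 118, 118, 118, 118, 118, 115, 106, 127, 135, 126, 90, 83, 89, 127, 127, 126] R [78, 90, 90, 90, 90, 91, 86, 65, 85, 96, 136, 138, 141, 160, 161, 160, 159, 160, 160, 160]
280 T [125, 126, 121, 112, 116, 123, 122, 112, 85, 58, 56, 58, 59, 57, 57, 58] B [126, 126, 124, 119, 89, 78, 64, 63, 62, 66, 80, 91, 89, 89, 98, 105, 107, 108, 108, 109, 109, 109, 110, 115, 117, 133, 160, 161]
300 T [126, 119, 109, 110, 120, 124, 118, 95, 69, 57, 57, 58, 59, 58, 58, 71] B [126, 125, 125, 126, 122, 94, 68, 64, 63, 68, 88, 93, 87, 99, 140, 146, 111, 107, 108, 109, 109, 110, 113, 118, 116, 136, 159, 161]
320 T [127, 122, 114, 119, 124, 123, 111, 81, 58, 56, 59, 60, 57, 57, 59, 78] B [126, 125, 126, 126, 119, 73, 68, 68, 71, 94, 129, 131, 114, 100, 137, 146, 146, 147, 148, 149, 149, 150, 158, 163, 154, 160, 161, 160]
```

```bash
cat > m.py <<'E'
from h import *
from scipy.optimize import least_squares
np.set_printoptions(precision=4,suppress=True)
w=cam("wrist")
L=[(259.9,70),(260.9,85),(261.9,100),(262.9,120),(263.9,140),(265.5,160)]
R=[(345.9,70),(345.9,85),(345.9,100),(345.9,120),(346.0,140),(346.7,160)]
E=[(300,2.3),(310,2.3)];B=[(315,224.7),(325,224.7)];Ei=[(300,7.2)];Bi=[(318,221)]
def fr(q):
    M=goal(q[3],25).as_matrix(); return M
def res(q,full=False):
    M=fr(q); P=q[:3]; n=M[:,2]
    def loc(p):
        o,d=ray(w,p); t=((P-o)@n)/(d@n); return (o+d*t[:,None]-P)@M   # x=length,y=width
    r=np.r_[loc(L)[:,1]+.029,loc(R)[:,1]-.029,loc(E)[:,0]-.075,loc(B)[:,0]+.075,loc(Ei)[:,0]-.072,loc(Bi)[:,0]+.072]
    return r
s=least_squares(res,[.58,.26,.16,5]);print(s.x,res(s.x)*1000)
J=s.jac;print('sd',np.sqrt(np.diag(np.linalg.inv(J.T@J)))*np.std(s.fun))
E
python3 m.py
```

```text
[0.582  0.259  0.1693 5.5604] [-0.2313 -0.1548 -0.079  -0.2133 -0.3548 -0.0714  0.3218  0.2359  0.1497
  0.0339 -0.0118  0.3751 -0.122  -0.2955  0.2777  0.0915 -0.0164  0.0648]
sd [0.0001 0.0001 0.0003 0.177 ]
```

Run:
```python
from h import *
_,p,R=state(); G=goal(5.56,25); a=-G.as_matrix()[:,2]
rim=np.array([.582,.259,.1693])
print(a); rows(rim+.055*a,G,5)
```

```text
[-0.42062996 -0.04094667  0.90630779]
[0.016, -0.002, 0.0167] [-0.02, -0.08, -0.26]
[0.016, -0.0019, 0.0166] [-0.02, -0.08, -0.26]
[0.016, -0.0019, 0.0166] [-0.02, -0.08, -0.26]
[0.0161, -0.0018, 0.0166] [-0.02, -0.08, -0.26]
[0.0161, -0.0017, 0.0166] [-0.02, -0.08, -0.26]
```

```bash
python3 -m creep '[{"tx":0.016,"ty":-0.002,"tz":0.0166,"rx":0,"ry":-0.1,"rz":-0.25},{"tx":0.016,"ty":-0.002,"tz":0.0166,"rx":0,"ry":-0.1,"rz":-0.25},{"tx":0.016,"ty":-0.002,"tz":0.0166,"rx":0,"ry":-0.1,"rz":-0.25},{"tx":0.016,"ty":-0.0018,"tz":0.0166,"rx":0,"ry":-0.1,"rz":-0.25},{"tx":0.016,"ty":-0.0018,"tz":0.0166,"rx":0,"ry":-0.1,"rz":-0.25},{"tz":0},{"tz":0}]'
python3 - <<'E'
from h import *
cam("wrist","pics/w3.png"); o,p,R=state(); G=goal(5.56,25); a=-G.as_matrix()[:,2]
rim=np.array([.582,.259,.1693]); rows(rim+.010*a,G,1)
M=G.as_matrix()
c=cam("wrist"); P=[rim+M[:,0]*i*.075+M[:,1]*j*.029 for i,j in((1,1),(1,-1),(-1,-1),(-1,1),(0,1),(0,-1))]
im=c["pixels"][:,:,::-1].copy()
for q in proj(c,P): cv2.circle(im,tuple(int(v) for v in q.round()),2,(0,0,255),-1); print(q)
cv2.imwrite("pics/w3o.png",cv2.convertScaleAbs(im,alpha=1.4))
s=cam("side");im=s["pixels"][:,:,::-1].copy()
for q in proj(s,P): cv2.circle(im,tuple(int(v) for v in q.round()),1,(0,0,255),-1)
cv2.imwrite("pics/s3.png",cv2.resize(im[120:260,240:400],None,fx=4,fy=4))
E
```

```text
[0.0786, -0.0094, 0.1284] [-0.12, -0.45, -1.22]
[347.14758539   5.6770407 ]
[259.0324741    7.87480212]
[271.03709377 229.32468891]
[347.88725334 227.79517091]
[347.58676991 124.15270228]
[265.35552156 125.98080421]$[5]: bad value
```

View pics/w3o.png

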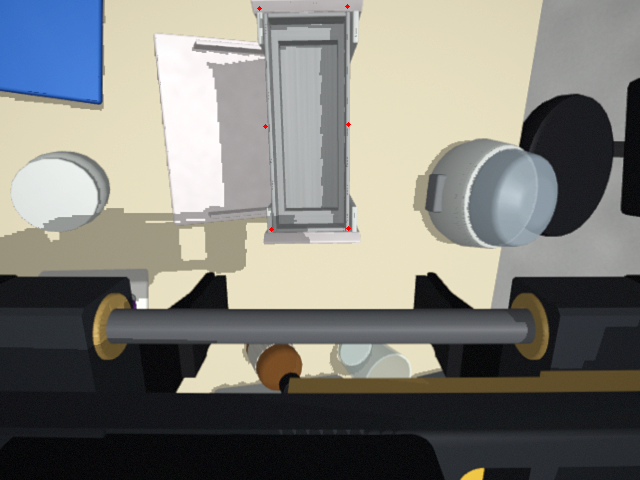

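View pics/s3.png

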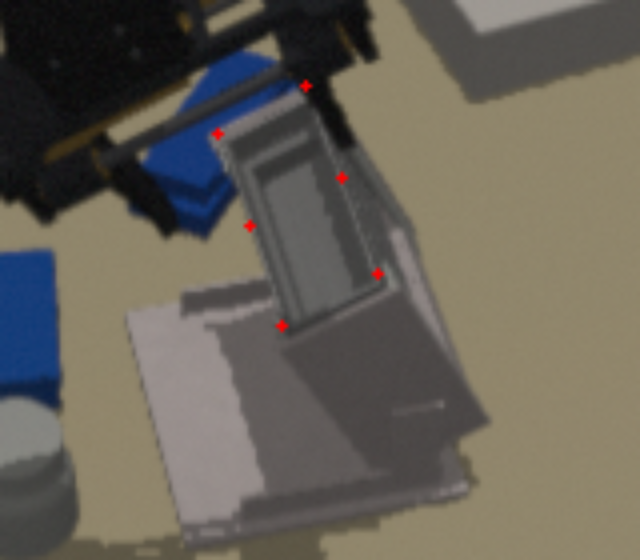

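Settling note: the first fit mixed a picture taken while the arm was still settling with a later camera pose. The red points sit ~4 px off the rim, so I'll measure again now that the arm is at rest. The move was refused because every row needs all six keys.

Run:
```python
from h import *
import pickle
w=cam("wrist","pics/w4.png"); pickle.dump({k:np.array(v) for k,v in w.items()},open("w4.pkl","wb"))
g=cv2.cvtColor(w["pixels"],cv2.COLOR_RGB2GRAY)
for r in (70,90,110,130,150,170): print(r,'L',g[r,258:280].tolist(),'R',g[r,338:358].tolist())
for c in (290,305,320): print(c,'T',g[4:22,c].tolist(),'B',g[216:246,c].tolist())
```

```text
70 L [117, 116, 116, 118, 116, 118, 116, 100, 102, 107, 129, 118, 92, 83, 85, 123, 128, 128, 127, 128, 127, 100] R [78, 91, 90, 91, 91, 91, 79, 65, 93, 119, 131, 129, 130, 157, 158, 158, 158, 157, 158, 157]
90 L [118, 118, 118, 118, 118, 118, 118, 116, 94, 106, 125, 132, 113, 90, 84, 95, 125, 128, 127, 128, 129, 128] R [78, 91, 91, 90, 92, 90, 79, 66, 95, 122, 133, 132, 142, 158, 159, 159, 158, 158, 158, 158]
110 L [118, 118, 118, 118, 117, 117, 118, 118, 116, 96, 110, 128, 133, 105, 86, 85, 105, 127, 127, 128, 127, 127] R [78, 90, 90, 89, 91, 90, 79, 65, 89, 101, 136, 135, 141, 159, 159, 159, 158, 159, 159, 159]
130 L [120, 120, 120, 120, 119, 120, 119, 118, 119, 117, 98, 114, 130, 132, 96, 85, 85, 105, 128, 127, 127, 128] R [79, 91, 90, 90, 92, 89, 72, 64, 101, 126, 136, 135, 159, 160, 159, 160, 160, 159, 159, 160]
150 L [119, 119, 118, 118, 118, 118, 119, 119, 118, 118, 117, 94, 117, 131, 131, 91, 85, 86, 117, 128, 126, 128] R [78, 90, 91, 90, 92, 88, 72, 66, 103, 129, 137, 133, 159, 160, 160, 159, 160, 159, 160, 160]
170 L [116, 116, 116, 117, 117, 118, 118, 117, 118, 118, 117, 115, 97, 121, 135, 133, 88, 84, 90, 127, 127, 127] R [79, 88, 89, 89, 90, 90, 90, 64, 84, 103, 136, 138, 159, 160, 161, 159, 160, 160, 160, 160]
290 T [130, 129, 128, 129, 127, 126, 125, 127, 121, 103, 113, 123, 124, 112, 78, 58, 56, 58] B [87, 86, 86, 87, 86, 86, 86, 85, 77, 64, 63, 62, 63, 76, 91, 90, 87, 99, 106, 108, 109, 109, 110, 111, 111, 112, 115, 118, 133, 160]
305 T [128, 128, 128, 128, 127, 126, 126, 127, 119, 109, 119, 124, 122, 106, 73, 57, 58, 58] B [125, 125, 126, 126, 125, 125, 126, 121, 94, 68, 66, 62, 67, 81, 93, 89, 97, 130, 145, 138, 116, 112, 108, 108, 109, 110, 117, 118, 140, 160]
320 T [129, 129, 128, 127, 127, 127, 127, 123, 121, 126, 126, 125, 118, 98, 67, 58, 57, 59] B [124, 124, 126, 126, 124, 125, 126, 119, 83, 67, 68, 66, 78, 119, 135, 124, 109, 139, 151, 145, 145, 146, 147, 147, 148, 153, 166, 150, 139, 159]
```

```bash
sed -i 's/^w=cam.*/import pickle; w=pickle.load(open("w4.pkl","rb"))/; s/^L=.*/rr=(70,90,110,130,150,170); L=list(zip((264.4,265.5,266.5,267.5,268.5,269.5),rr))/; s/^R=\[.*/R=list(zip((350.5,350.2,350.2,349.5,349.5,349.5),rr))/; s/^E=.*/E=[(290,13),(305,12.8)];B=[(305,231.6),(320,231.6)];Ei=[(305,17.4)];Bi=[(312,228.6)]/' m.py; python3 m.py
python3 - <<'E'
from h import *
o,p,R=state(); print(p,o["tool_rot"])
E
```

```text
[0.5836 0.2568 0.169  5.2144] [-0.4474 -0.3177 -0.2587 -0.2019 -0.1474 -0.0951  0.5044  0.3593  0.4231
 -0.006   0.0592  0.1282 -0.2441 -0.2811  0.4879  0.3349 -0.049  -0.2486]
sd [0.0002 0.0001 0.0004 0.2271]
[0.53868314 0.17528798 0.29757793] [155.1270446   -0.8993187   94.73872415]
```

Run:
```python
from h import *
for i in range(4):
    o,p,R=state(); c=cam("wrist"); print(o["time_s"],p.round(4),np.round(o["tool_rot"],2),(-c["R"].T@c["t"]).round(4))
G=goal(5.21,25); a=-G.as_matrix()[:,2]; rim=np.array([.5836,.2568,.169])
_,p,R=state(); rows(rim+.055*a,G,5)
```

```text
2.575 [0.5387 0.1753 0.2976] [155.13  -0.9   94.74] [0.4755 0.2398 0.4242]
2.625 [0.5387 0.1752 0.2976] [155.12  -0.9   94.73] [0.4755 0.2397 0.4242]
2.675 [0.5388 0.1751 0.2977] [155.12  -0.9   94.72] [0.4755 0.2396 0.4242]
2.725 [0.5388 0.1749 0.2977] [155.12  -0.9   94.71] [0.4756 0.2395 0.4243]
[0.0153, -0.0017, 0.0169] [-0.02, -0.12, -0.17]
[0.0154, -0.0016, 0.0169] [-0.02, -0.12, -0.17]
[0.0154, -0.0016, 0.0168] [-0.02, -0.12, -0.17]
[0.0154, -0.0015, 0.0168] [-0.02, -0.12, -0.17]
[0.0155, -0.0015, 0.0168] [-0.02, -0.12, -0.17]
```

```bash
python3 -m creep '[{"tx":0.0154,"ty":-0.0016,"tz":0.0168,"rx":0,"ry":-0.1,"rz":-0.2},{"tx":0.0154,"ty":-0.0016,"tz":0.0168,"rx":0,"ry":-0.1,"rz":-0.2},{"tx":0.0154,"ty":-0.0016,"tz":0.0168,"rx":0,"ry":-0.1,"rz":-0.2},{"tx":0.0154,"ty":-0.0016,"tz":0.0168,"rx":0,"ry":-0.1,"rz":-0.2},{"tx":0.0154,"ty":-0.0016,"tz":0.0168,"rx":0,"ry":-0.1,"rz":-0.1},{"tx":0,"ty":0,"tz":0,"rx":0,"ry":0,"rz":0},{"tx":0,"ty":0,"tz":0,"rx":0,"ry":0,"rz":0},{"tx":0,"ty":0,"tz":0,"rx":0,"ry":0,"rz":0},{"tx":0,"ty":0,"tz":0,"rx":0,"ry":0,"rz":0}]'
python3 - <<'E'
from h import *
for i in range(3):
    o,p,R=state(); c=cam("wrist","pics/w5.png"); print(o["time_s"],p.round(4),np.round(o["tool_rot"],2))
G=goal(5.21,25); a=-G.as_matrix()[:,2]; M=G.as_matrix(); rim=np.array([.5836,.2568,.169])
rows(rim+.010*a,G,5)
s=cam("side");im=s["pixels"][:,:,::-1].copy()
P=[rim+M[:,0]*i*.075+M[:,1]*j*.029 for i,j in((1,1),(1,-1),(-1,-1),(-1,1),(0,1),(0,-1))]
for q in proj(s,P): cv2.circle(im,tuple(int(v) for v in q.round()),1,(0,0,255),-1)
a1=cv2.resize(im[120:260,240:380],None,fx=4,fy=4)
c=cam("scene");im=c["pixels"][:,:,::-1].copy()
for q in proj(c,P): cv2.circle(im,tuple(int(v) for v in q.round()),1,(0,0,255),-1)
a2=cv2.resize(im[190:260,320:440],None,fx=4,fy=4)
cv2.imwrite("pics/s5.png",a1);cv2.imwrite("pics/c5.png",a2)
E
```

```text
time_s: 3.9
tool_pos: [0.5607, 0.2537, 0.2197]
tool_rot: [155.1, -0.1, 95.2]
force: [-0.3, 0.2, 1.2]
grip_width: 0.087
3.9 [0.5607 0.2537 0.2197] [ 1.5505e+02 -1.3000e-01  9.5190e+01]
3.95 [0.5606 0.2538 0.2196] [ 1.5506e+02 -1.2000e-01  9.5210e+01]
4.0 [0.5606 0.2538 0.2195] [ 1.5507e+02 -1.1000e-01  9.5210e+01]
[0.0001, -0.0, 0.0091] [-0.01, -0.02, -0.01]
[0.0001, -0.0, 0.0091] [-0.01, -0.02, -0.01]
[0.0001, -0.0, 0.0091] [-0.01, -0.02, -0.01]
[0.0001, -0.0001, 0.0091] [-0.01, -0.02, -0.01]
[0.0001, -0.0001, 0.0091] [-0.01, -0.02, -0.01]
```

View pics/w5.png

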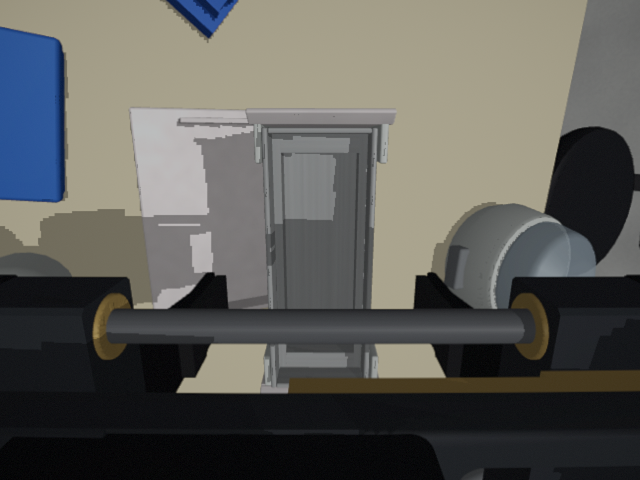

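View pics/s5.png

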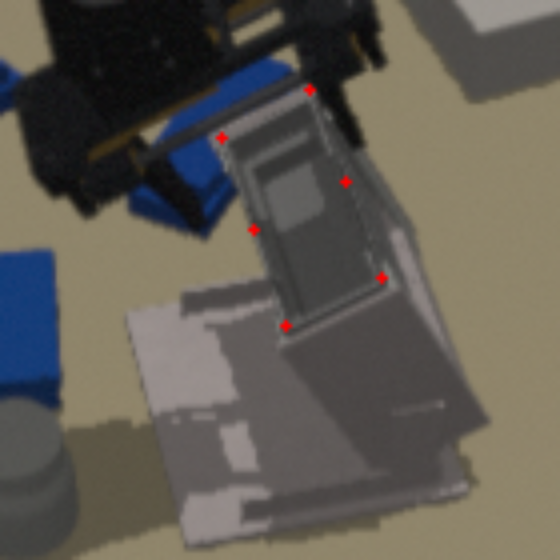

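View pics/c5.png

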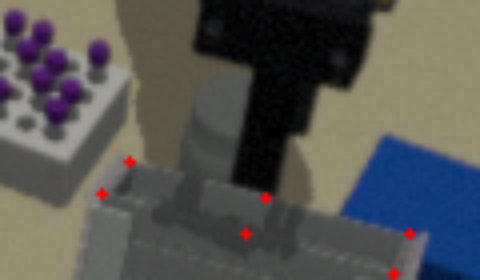

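The side and scene overlays put the rim points on the steel rim within about 1 px. In the wrist view the tray is centred between the fingers (rim cols 265–375, fingers 228–415). Next: descend 45 mm along the axis.

```bash
python3 -m creep '[{"tx":0,"ty":0,"tz":0.008,"rx":0,"ry":0,"rz":0},{"tx":0,"ty":0,"tz":0.009,"rx":0,"ry":0,"rz":0},{"tx":0,"ty":0,"tz":0.009,"rx":0,"ry":0,"rz":0},{"tx":0,"ty":0,"tz":0.009,"rx":0,"ry":0,"rz":0},{"tx":0,"ty":0,"tz":0.006,"rx":0,"ry":0,"rz":0},{"tx":0,"ty":0,"tz":0.003,"rx":0,"ry":0,"rz":0},{"tx":0,"ty":0,"tz":0.001,"rx":0,"ry":0,"rz":0},{"tx":0,"ty":0,"tz":0,"rx":0,"ry":0,"rz":0},{"tx":0,"ty":0,"tz":0,"rx":0,"ry":0,"rz":0}]'
python3 - <<'E'
from h import *
o,p,R=state(); c=cam("wrist","pics/w6.png")
s=cam("side");im=s["pixels"][:,:,::-1].copy()
cv2.imwrite("pics/s6.png",cv2.convertScaleAbs(cv2.resize(im[120:260,240:380],None,fx=4,fy=4),alpha=1.4))
G=goal(5.21,25); a=-G.as_matrix()[:,2]; rim=np.array([.5836,.2568,.169])
rows(rim+.010*a,G,1)
E
```

```text
time_s: 5.28
tool_pos: [0.5793, 0.256, 0.1785]
tool_rot: [155.1, -0.1, 95.2]
force: [0.7, 0.7, -0.5]
grip_width: 0.0869
[0.0004, -0.0001, 0.0004] [-0.09, -0.1, -0.01]
```

View pics/s6.png

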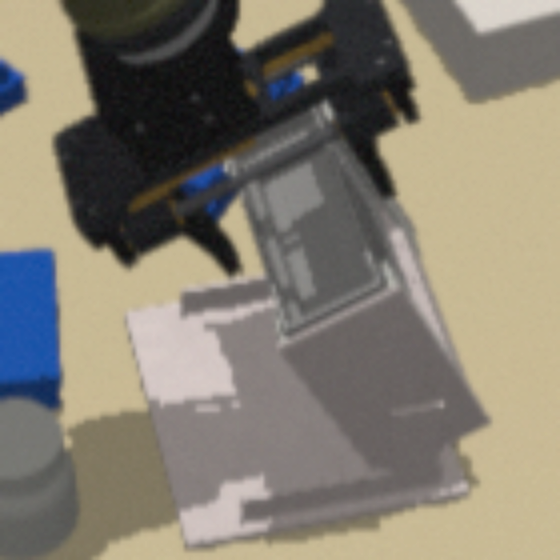

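View pics/w6.png

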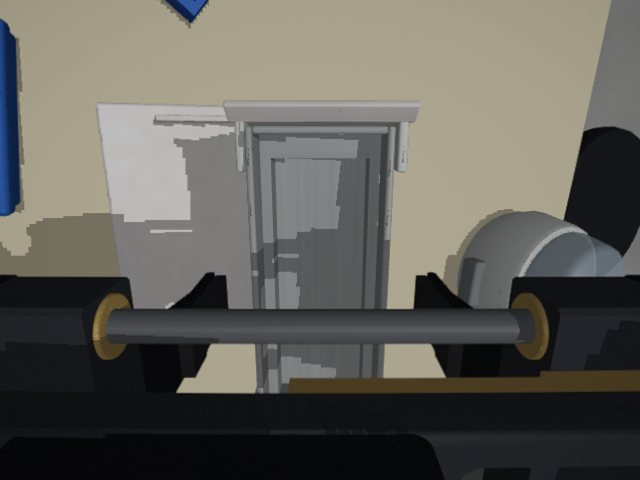

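Run:
```python
from h import *
w=cam("wrist"); G=goal(5.21,25); M=G.as_matrix(); rim=np.array([.5836,.2568,.169])
g=cv2.cvtColor(w["pixels"],cv2.COLOR_RGB2GRAY)
for i in (.06,.045,.03):
    q=proj(w,[rim+M[:,0]*i+M[:,1]*j*.029 for j in(-1,1)]); print(q.round(1).tolist())
    r=int(q[:,1].mean()); print(r,g[r,238:262].tolist(),g[r,380:400].tolist())
q=proj(w,[rim+M[:,0]*.075+M[:,1]*j*.015 for j in(-1,1)]);print(q); print(g[118:140,300].tolist(),g[118:140,340].tolist())
```

```text
[[244.7, 165.0], [393.8, 165.0]]
164 [154, 160, 162, 166, 167, 125, 111, 106, 90, 108, 125, 132, 138, 134, 125, 101, 92, 91, 91, 89, 88, 88, 109, 130] [81, 61, 59, 61, 63, 62, 65, 83, 105, 113, 105, 145, 153, 133, 97, 77, 79, 92, 123, 148]
[[246.6, 203.1], [391.9, 203.1]]
203 [124, 124, 124, 124, 123, 123, 124, 124, 124, 122, 96, 111, 126, 133, 139, 133, 122, 93, 90, 91, 90, 88, 89, 92] [60, 62, 61, 61, 64, 77, 100, 118, 132, 145, 151, 137, 135, 165, 166, 165, 165, 166, 165, 165]
[[248.5, 239.3], [390.1, 239.4]]
239 [125, 124, 123, 123, 123, 123, 123, 123, 123, 123, 123, 122, 102, 117, 128, 136, 139, 131, 112, 89, 90, 91, 90, 87] [62, 61, 61, 68, 92, 108, 123, 135, 141, 136, 134, 165, 166, 166, 165, 165, 166, 165, 165, 165]
[[279.62695687 124.78890169]
 [358.81084784 124.80386172]]
[134, 135, 137, 121, 88, 85, 84, 81, 116, 129, 137, 135, 133, 127, 114, 88, 86, 93, 92, 97, 131, 134] [135, 134, 137, 124, 88, 85, 84, 82, 114, 129, 139, 137, 134, 129, 115, 94, 93, 93, 93, 92, 97, 134]
```

The close-up rim width is 145.0 px against 145.3 predicted, so the depth is good to about 0.5 mm. Closing.

```bash
python3 -m creep '[{"tx":0,"ty":0,"tz":0,"rx":0,"ry":0,"rz":0},{"tx":0,"ty":0,"tz":0,"rx":0,"ry":0,"rz":0},{"tx":0,"ty":0,"tz":0,"rx":0,"ry":0,"rz":0},{"tx":0,"ty":0,"tz":0,"rx":0,"ry":0,"rz":0},{"tx":0,"ty":0,"tz":0,"rx":0,"ry":0,"rz":0},{"tx":0,"ty":0,"tz":0,"rx":0,"ry":0,"rz":0}]' 0.05 30
python3 - <<'E'
from h import *
o,p,R=state(); print(o["force"],o["grip_width"],R.apply(o["force"],inverse=True))
E
```

```text
time_s: 6.18
tool_pos: [0.5792, 0.2559, 0.1781]
tool_rot: [155.1, -0.1, 95.2]
force: [0.9, 0.6, 0.6]
grip_width: 0.0576
[0.86390094 0.63867052 0.61152169] 0.0576083415952074 [ 0.55789784  1.09035755 -0.16749345]
```

```bash
python3 -m creep '[{"tx":0,"ty":0,"tz":-0.001,"rx":0,"ry":0,"rz":0},{"tx":0,"ty":0,"tz":-0.002,"rx":0,"ry":0,"rz":0},{"tx":0,"ty":0,"tz":-0.002,"rx":0,"ry":0,"rz":0},{"tx":0,"ty":0,"tz":-0.002,"rx":0,"ry":0,"rz":0},{"tx":0,"ty":0,"tz":-0.002,"rx":0,"ry":0,"rz":0},{"tx":0,"ty":0,"tz":-0.002,"rx":0,"ry":0,"rz":0},{"tx":0,"ty":0,"tz":-0.002,"rx":0,"ry":0,"rz":0},{"tx":0,"ty":0,"tz":-0.002,"rx":0,"ry":0,"rz":0},{"tx":0,"ty":0,"tz":-0.002,"rx":0,"ry":0,"rz":0},{"tx":0,"ty":0,"tz":-0.002,"rx":0,"ry":0,"rz":0},{"tx":0,"ty":0,"tz":-0.002,"rx":0,"ry":0,"rz":0},{"tx":0,"ty":0,"tz":-0.002,"rx":0,"ry":0,"rz":0},{"tx":0,"ty":0,"tz":-0.002,"rx":0,"ry":0,"rz":0},{"tx":0,"ty":0,"tz":-0.001,"rx":0,"ry":0,"rz":0},{"tx":0,"ty":0,"tz":0,"rx":0,"ry":0,"rz":0},{"tx":0,"ty":0,"tz":0,"rx":0,"ry":0,"rz":0}]'
cat > look.py <<'E'
from h import *
import sys
n=sys.argv[1]; o,p,R=state(); print(o["time_s"],'F tool',R.apply(o["force"],inverse=True).round(1),o["grip_width"])
M=goal(5.21,25).as_matrix(); print('tcp rel rim0 (len,width,-lift)',((p-np.array([.5836,.2568,.169]))@M*1000).round(1))
c=cam("wrist",f"pics/w{n}.png")
a=cam("side")["pixels"][:,:,::-1][110:260,240:380]; b=cam("scene")["pixels"][:,:,::-1][190:330,310:450]
a=cv2.resize(a,(560,600)); b=cv2.resize(b,(600,600))
cv2.imwrite(f"pics/s{n}.png",cv2.convertScaleAbs(a,alpha=1.4)); cv2.imwrite(f"pics/c{n}.png",cv2.convertScaleAbs(b,alpha=1.4))
E
python3 look.py 7
```

```text
time_s: 8.18
tool_pos: [0.5683, 0.2549, 0.2016]
tool_rot: [155.1, -0.1, 95.2]
force: [1.2, 1.1, -3.3]
grip_width: 0.0575
8.175 F tool [ 1.  -0.2  3.6] 0.05749598034723306
tcp rel rim0 (len,width,-lift) [ -0.5  -0.2 -36.1]
```

View pics/c7.png

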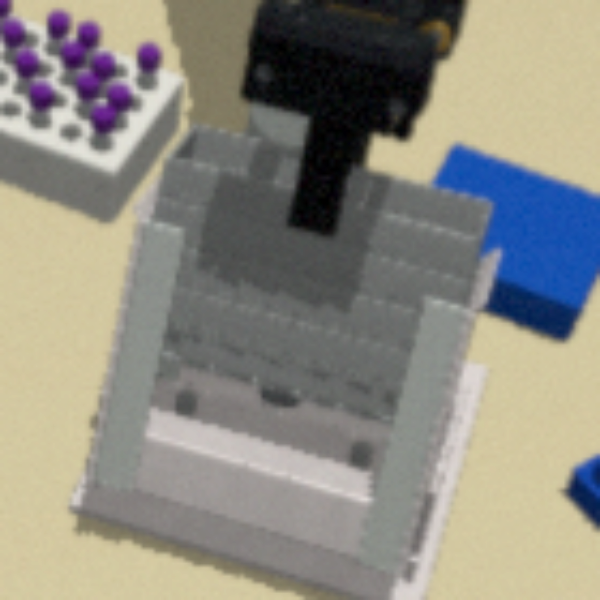

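View pics/s7.png

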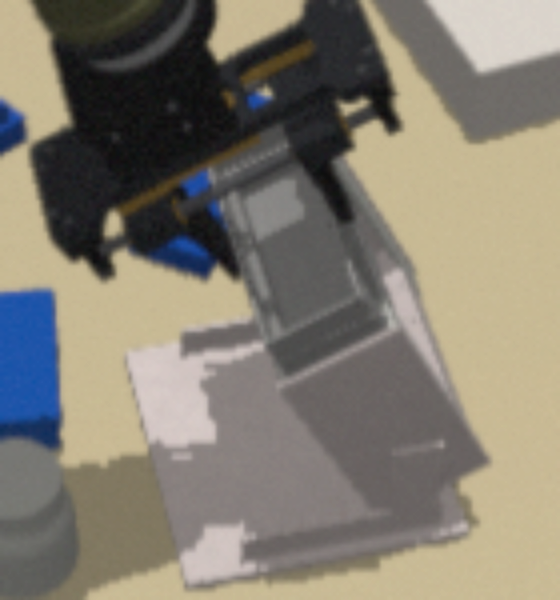

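```bash
python3 -m creep '[{"tx":0.003,"ty":0,"tz":-0.0004,"rx":0,"ry":0,"rz":0},{"tx":0.002,"ty":0,"tz":-0.0004,"rx":0,"ry":0,"rz":0},{"tx":-0.005,"ty":0,"tz":-0.0003,"rx":0,"ry":0,"rz":0},{"tx":-0.005,"ty":0,"tz":-0.0003,"rx":0,"ry":0,"rz":0},{"tx":0.005,"ty":0,"tz":-0.0003,"rx":0,"ry":0,"rz":0},{"tx":0.005,"ty":0,"tz":-0.0003,"rx":0,"ry":0,"rz":0},{"tx":-0.005,"ty":0,"tz":-0.0004,"rx":0,"ry":0,"rz":0},{"tx":-0.005,"ty":0,"tz":-0.0004,"rx":0,"ry":0,"rz":0},{"tx":0.005,"ty":0,"tz":-0.0004,"rx":0,"ry":0,"rz":0},{"tx":0.005,"ty":0,"tz":-0.0004,"rx":0,"ry":0,"rz":0},{"tx":-0.005,"ty":0,"tz":-0.0004,"rx":0,"ry":0,"rz":0},{"tx":-0.005,"ty":0,"tz":-0.0004,"rx":0,"ry":0,"rz":0},{"tx":0.005,"ty":0,"tz":-0.0004,"rx":0,"ry":0,"rz":0},{"tx":0.005,"ty":0,"tz":-0.0004,"rx":0,"ry":0,"rz":0},{"tx":-0.005,"ty":0,"tz":-0.0004,"rx":0,"ry":0,"rz":0},{"tx":-0.005,"ty":0,"tz":-0.0004,"rx":0,"ry":0,"rz":0},{"tx":0.005,"ty":0,"tz":-0.0004,"rx":0,"ry":0,"rz":0}]'
python3 look.py 8
```

```text
time_s: 10.45
tool_pos: [0.5658, 0.253, 0.2075]
tool_rot: [155.1, 0.0, 95.2]
force: [-1.5, -5.1, -3.7]
grip_width: 0.0577
10.45 F tool [-4.9 -3.3  2.5] 0.05768159173627326
tcp rel rim0 (len,width,-lift) [ -2.2  -0.2 -42.5]
```

View pics/c8.png

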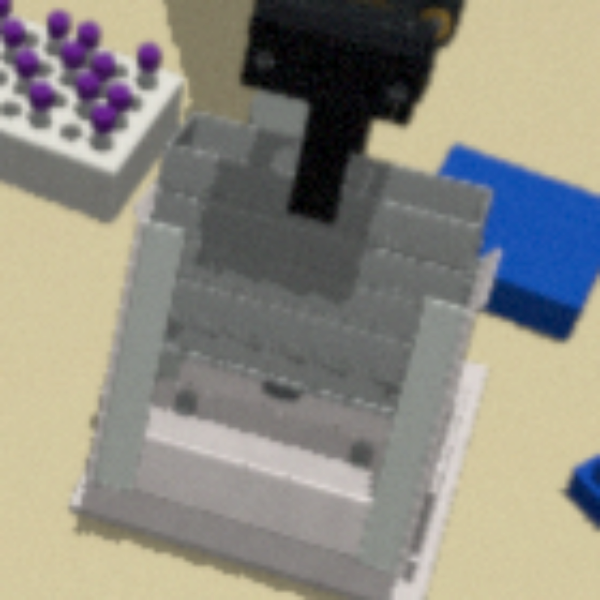

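View pics/s8.png

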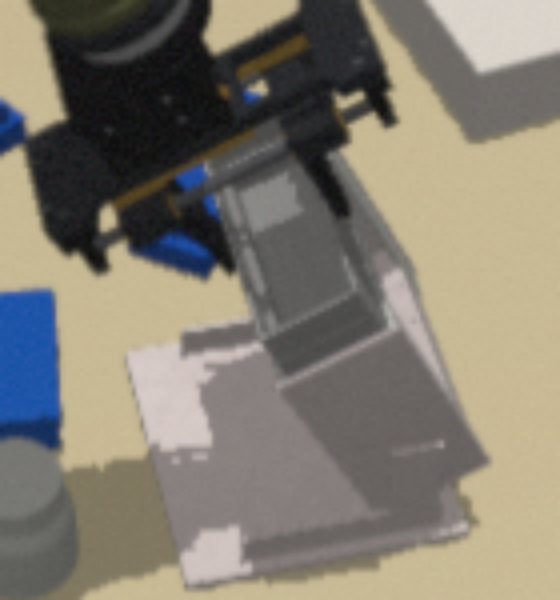

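Run:
```python
import cv2,numpy as np
a=cv2.imread('pics/c7.png')[120:440,370:500];b=cv2.imread('pics/c8.png')[120:440,370:500]
cv2.imwrite('pics/cmp.png',cv2.resize(cv2.convertScaleAbs(np.hstack([a,b]),alpha=1.3),None,fx=1.85,fy=1.85))
```

```text
(no output)
```

View pics/cmp.png

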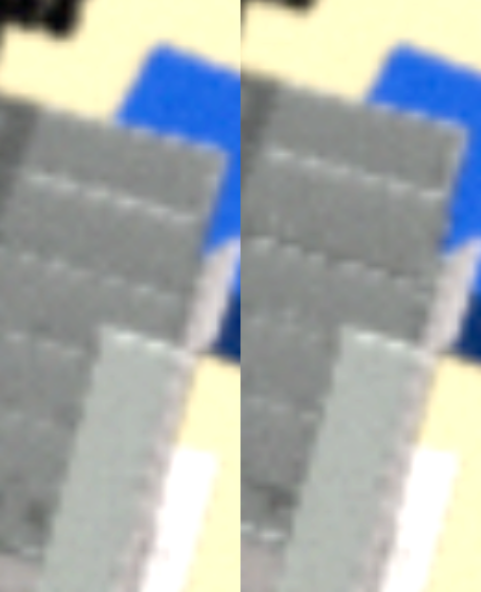

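```bash
python3 -m creep '[{"tx":0.005,"ty":0,"tz":-0.0004,"rx":0,"ry":0,"rz":0},{"tx":-0.005,"ty":0,"tz":-0.0004,"rx":0,"ry":0,"rz":0},{"tx":-0.005,"ty":0,"tz":-0.0004,"rx":0,"ry":0,"rz":0},{"tx":0.005,"ty":0,"tz":-0.0004,"rx":0,"ry":0,"rz":0},{"tx":0.005,"ty":0,"tz":-0.0004,"rx":0,"ry":0,"rz":0},{"tx":-0.005,"ty":0,"tz":-0.0004,"rx":0,"ry":0,"rz":0},{"tx":-0.005,"ty":0,"tz":-0.0004,"rx":0,"ry":0,"rz":0},{"tx":0.005,"ty":0,"tz":-0.0004,"rx":0,"ry":0,"rz":0},{"tx":0.005,"ty":0,"tz":-0.0004,"rx":0,"ry":0,"rz":0},{"tx":-0.005,"ty":0,"tz":-0.0004,"rx":0,"ry":0,"rz":0},{"tx":-0.005,"ty":0,"tz":-0.0004,"rx":0,"ry":0,"rz":0},{"tx":0.005,"ty":0,"tz":-0.0004,"rx":0,"ry":0,"rz":0},{"tx":0.005,"ty":0,"tz":-0.0004,"rx":0,"ry":0,"rz":0},{"tx":-0.005,"ty":0,"tz":-0.0004,"rx":0,"ry":0,"rz":0},{"tx":-0.005,"ty":0,"tz":-0.0004,"rx":0,"ry":0,"rz":0},{"tx":0.005,"ty":0,"tz":-0.0004,"rx":0,"ry":0,"rz":0}]'
python3 look.py 9
python3 - <<'E'
import cv2,numpy as np
a=cv2.imread('pics/c7.png')[100:440,370:500];b=cv2.imread('pics/c9.png')[100:440,370:500]
cv2.imwrite('pics/cmp2.png',cv2.resize(cv2.convertScaleAbs(np.hstack([a,b]),alpha=1.2),None,fx=1.7,fy=1.7))
E
```

```text
time_s: 12.6
tool_pos: [0.5631, 0.2527, 0.2133]
tool_rot: [155.1, 0.0, 95.1]
force: [-1.9, -4.1, -4.5]
grip_width: 0.0574
12.6 F tool [-3.9 -4.   3.1] 0.05740063841478357
tcp rel rim0 (len,width,-lift) [ -2.2  -0.1 -48.9]
```

View pics/cmp2.png

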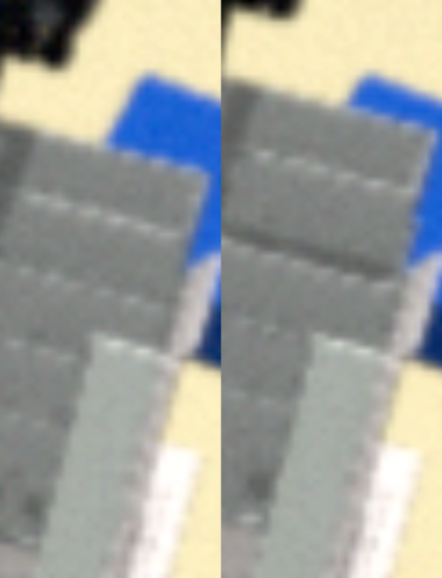

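View pics/s9.png

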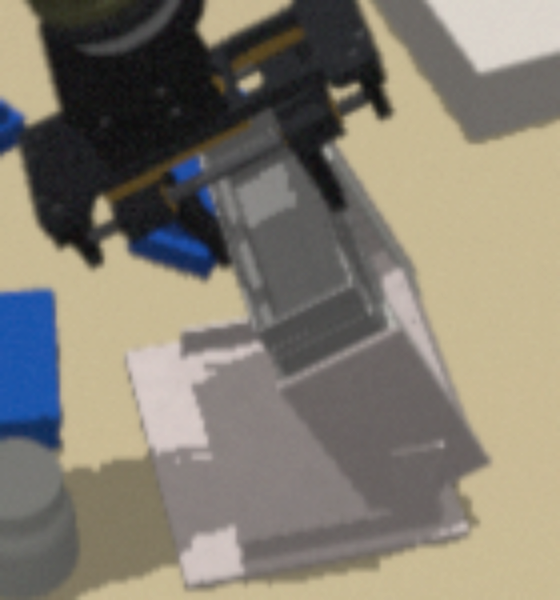

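In the scene view the bright line at (~420,185) is the top tray's near rim. The dark gap now opening below its collar (~(390,265)) shows it parting from the second tray, while the seams below have hardly moved. I'll keep working it.

```bash
python3 -m creep '[{"tx":0.005,"ty":0,"tz":-0.0004,"rx":0,"ry":0,"rz":0},{"tx":-0.005,"ty":0,"tz":-0.0004,"rx":0,"ry":0,"rz":0},{"tx":-0.005,"ty":0,"tz":-0.0004,"rx":0,"ry":0,"rz":0},{"tx":0.005,"ty":0,"tz":-0.0004,"rx":0,"ry":0,"rz":0},{"tx":0.005,"ty":0,"tz":-0.0004,"rx":0,"ry":0,"rz":0},{"tx":-0.005,"ty":0,"tz":-0.0004,"rx":0,"ry":0,"rz":0},{"tx":-0.005,"ty":0,"tz":-0.0004,"rx":0,"ry":0,"rz":0},{"tx":0.005,"ty":0,"tz":-0.0004,"rx":0,"ry":0,"rz":0},{"tx":0.005,"ty":0,"tz":-0.0004,"rx":0,"ry":0,"rz":0},{"tx":-0.005,"ty":0,"tz":-0.0004,"rx":0,"ry":0,"rz":0},{"tx":-0.005,"ty":0,"tz":-0.0004,"rx":0,"ry":0,"rz":0},{"tx":0.005,"ty":0,"tz":-0.0004,"rx":0,"ry":0,"rz":0},{"tx":0.005,"ty":0,"tz":-0.0004,"rx":0,"ry":0,"rz":0},{"tx":-0.005,"ty":0,"tz":-0.0004,"rx":0,"ry":0,"rz":0},{"tx":-0.005,"ty":0,"tz":-0.0004,"rx":0,"ry":0,"rz":0},{"tx":0.005,"ty":0,"tz":-0.0004,"rx":0,"ry":0,"rz":0}]'
python3 look.py 10
python3 - <<'E'
import cv2,numpy as np
a=cv2.imread('pics/c9.png')[100:440,370:500];b=cv2.imread('pics/c10.png')[100:440,370:500]
cv2.imwrite('pics/cmp3.png',cv2.resize(cv2.convertScaleAbs(np.hstack([a,b]),alpha=1.2),None,fx=1.7,fy=1.7))
E
```

```text
time_s: 14.75
tool_pos: [0.5604, 0.2526, 0.2192]
tool_rot: [155.1, 0.0, 95.2]
force: [-1.0, -3.3, -4.8]
grip_width: 0.0576
14.75 F tool [-3.2 -3.2  3.8] 0.05759967730747092
tcp rel rim0 (len,width,-lift) [ -2.1  -0.1 -55.4]
```

View pics/cmp3.png

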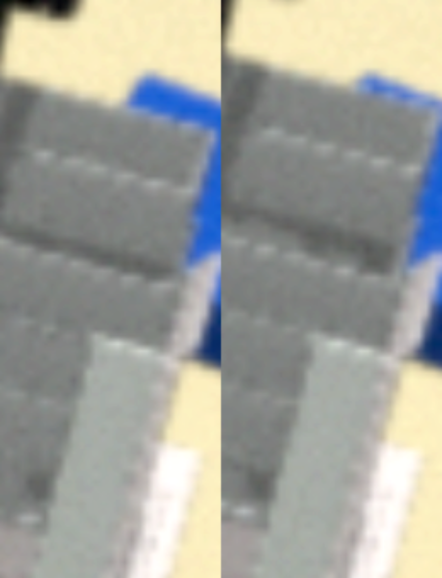

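View pics/c10.png

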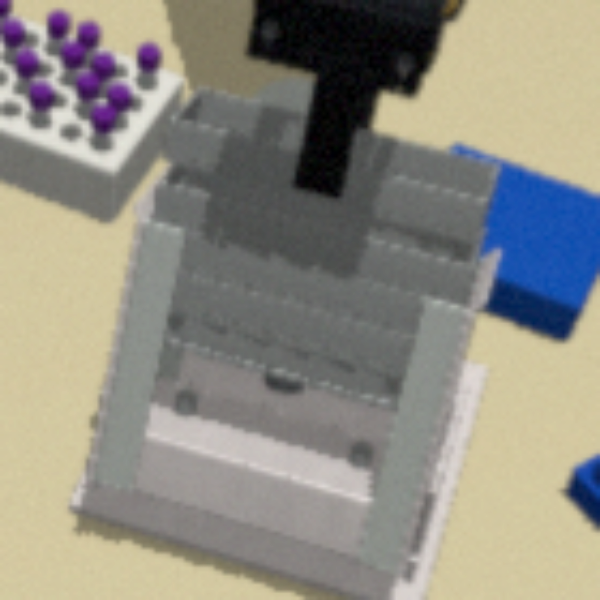

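Run:
```python
from h import *
M=goal(5.21,25).as_matrix(); rim=np.array([.5836,.2568,.169]); a=-M[:,2]
c=cam("scene"); im=c["pixels"][:,:,::-1]; z=8;x0,y0=380,215
im=cv2.resize(im[y0:y0+70,x0:x0+60],None,fx=z,fy=z,interpolation=cv2.INTER_CUBIC); im=cv2.convertScaleAbs(im,alpha=1.6)
for i in (.03,.045):
  for l,col in ((.0454,(0,0,255)),(.0,(255,0,0)),(.006,(0,255,0)),(.012,(0,255,255))):
    q=proj(c,rim+M[:,0]*i+M[:,1]*.029+a*l)[0]; q=((q-[x0-.5,y0-.5])*z).round().astype(int)
    cv2.circle(im,tuple(int(v) for v in q),3,col,-1)
cv2.imwrite("pics/c11.png",im)
```

```text
(no output)
```

View pics/c11.png

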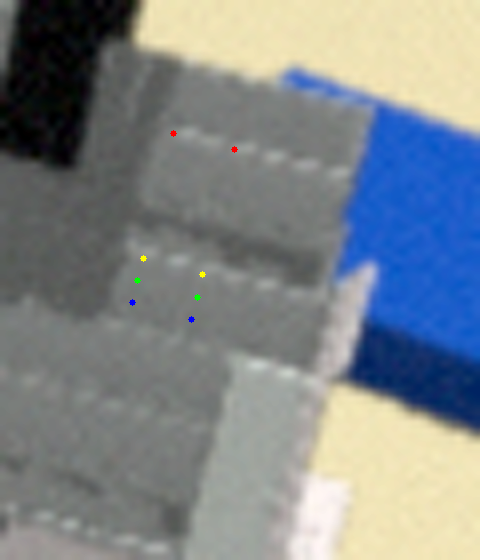

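The second tray's rim is about 15 mm above the original rim point, so it has risen about 36 mm instead of 21 and is being dragged. The separation is only about 10 mm. I'll stop drawing and work end to end in place so the stack can slide back.

```bash
python3 -m creep '[{"tx":0.006,"ty":0,"tz":0,"rx":0,"ry":0,"rz":0},{"tx":-0.006,"ty":0,"tz":0,"rx":0,"ry":0,"rz":0},{"tx":-0.006,"ty":0,"tz":0,"rx":0,"ry":0,"rz":0},{"tx":0.006,"ty":0,"tz":0,"rx":0,"ry":0,"rz":0},{"tx":0.006,"ty":0,"tz":0,"rx":0,"ry":0,"rz":0},{"tx":-0.006,"ty":0,"tz":0,"rx":0,"ry":0,"rz":0},{"tx":-0.006,"ty":0,"tz":0,"rx":0,"ry":0,"rz":0},{"tx":0.006,"ty":0,"tz":0,"rx":0,"ry":0,"rz":0},{"tx":0.006,"ty":0,"tz":0,"rx":0,"ry":0,"rz":0},{"tx":-0.006,"ty":0,"tz":0,"rx":0,"ry":0,"rz":0},{"tx":-0.006,"ty":0,"tz":0,"rx":0,"ry":0,"rz":0},{"tx":0.006,"ty":0,"tz":0,"rx":0,"ry":0,"rz":0},{"tx":0.006,"ty":0,"tz":0,"rx":0,"ry":0,"rz":0},{"tx":-0.006,"ty":0,"tz":0,"rx":0,"ry":0,"rz":0},{"tx":-0.006,"ty":0,"tz":0,"rx":0,"ry":0,"rz":0},{"tx":0.006,"ty":0,"tz":0,"rx":0,"ry":0,"rz":0}]'
cat > nxt.py <<'E'
from h import *
import sys
o,p,R=state(); M=goal(5.21,25).as_matrix(); rim=np.array([.5836,.2568,.169]); a=-M[:,2]
L=-((p-rim)@M)[2]-.010; print(o["time_s"],'lift top mm',L*1000,'len off',((p-rim)@M)[0]*1000,'F',R.apply(o["force"],inverse=True).round(1))
c=cam("scene"); im=c["pixels"][:,:,::-1]; z=8;x0,y0=380,215
im=cv2.resize(im[y0:y0+70,x0:x0+60],None,fx=z,fy=z,interpolation=cv2.INTER_CUBIC); im=cv2.convertScaleAbs(im,alpha=1.6)
for i in (.03,.045):
  for l,col in ((L,(0,0,255)),(.0,(255,0,0)),(.006,(0,255,0)),(.012,(0,255,255))):
    q=proj(c,rim+M[:,0]*i+M[:,1]*.029+a*l)[0]; q=((q-[x0-.5,y0-.5])*z).round().astype(int)
    cv2.circle(im,tuple(int(v) for v in q),3,col,-1)
cv2.imwrite(f"pics/n{sys.argv[1]}.png",im)
E
python3 nxt.py 1
```

```text
time_s: 16.95
tool_pos: [0.5608, 0.2525, 0.2192]
tool_rot: [155.1, -0.1, 95.1]
force: [0.1, 0.3, -3.8]
grip_width: 0.0579
16.95 lift top mm 45.24332617397262 len off -2.2455984856303135 F [ 0.3 -1.5  3.6]
```

View pics/n1.png

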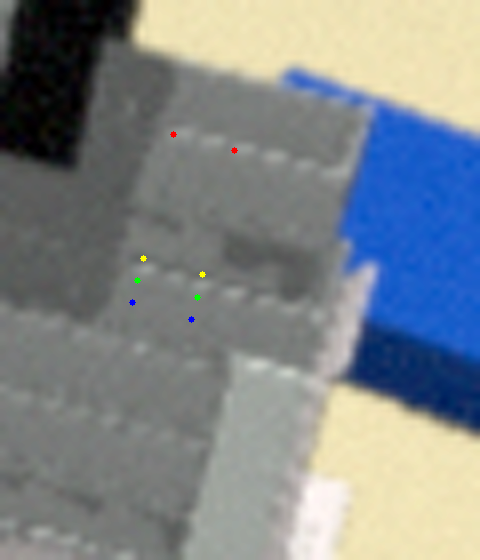

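```bash
python3 -m creep '[{"tx":0.005,"ty":0,"tz":0,"rx":0,"ry":0,"rz":0},{"tx":-0.005,"ty":0,"tz":0,"rx":0,"ry":0,"rz":0},{"tx":-0.005,"ty":0,"tz":0,"rx":0,"ry":0,"rz":0},{"tx":0.005,"ty":0,"tz":0,"rx":0,"ry":0,"rz":0},{"tx":0.005,"ty":0,"tz":-0.0003,"rx":0,"ry":0,"rz":0},{"tx":-0.005,"ty":0,"tz":-0.0003,"rx":0,"ry":0,"rz":0},{"tx":-0.005,"ty":0,"tz":-0.0003,"rx":0,"ry":0,"rz":0},{"tx":0.005,"ty":0,"tz":-0.0003,"rx":0,"ry":0,"rz":0},{"tx":0,"ty":0,"tz":0,"rx":0,"ry":0,"rz":0},{"tx":0,"ty":0,"tz":0,"rx":0,"ry":0,"rz":0}]'
python3 nxt.py 2
```

```text
time_s: 18.25
tool_pos: [0.5598, 0.2543, 0.2202]
tool_rot: [155.1, -0.1, 95.3]
force: [0.2, 0.6, -3.1]
grip_width: 0.0579
18.25 lift top mm 46.562046883058834 len off -0.3363173484363245 F [ 0.6 -1.1  2.9]
```

View pics/n2.png

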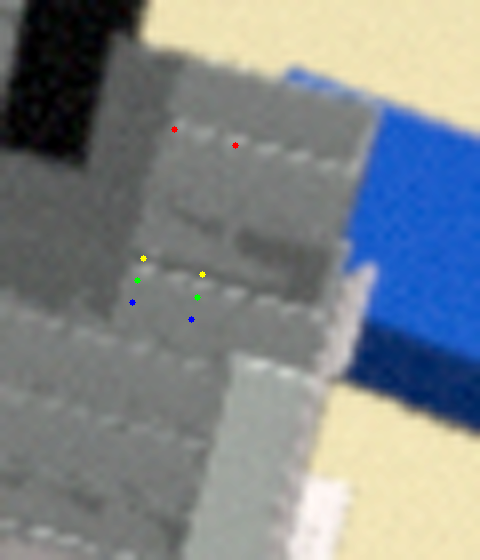

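Run:
```python
from h import *
M=goal(5.21,25).as_matrix(); rim=np.array([.5836,.2568,.169]); a=-M[:,2]
c=cam("scene"); im=c["pixels"][:,:,::-1]; z=6;x0,y0=335,205
im=cv2.resize(im[y0:y0+95,x0:x0+100],None,fx=z,fy=z,interpolation=cv2.INTER_CUBIC); im=cv2.convertScaleAbs(im,alpha=1.6)
for l,col in ((.0085,(0,0,255)),(.0085-.021,(0,0,255)),(.0085-.042,(0,0,255)),(.0085-.063,(0,255,255))):
  for i in (-.05,-.02,.015,.045):
    q=proj(c,rim+M[:,0]*i+M[:,1]*.029+a*l)[0]; q=((q-[x0-.5,y0-.5])*z).round().astype(int)
    cv2.circle(im,tuple(int(v) for v in q),2,col,-1)
cv2.imwrite("pics/st.png",im)
```

```text
(no output)
```

View pics/st.png

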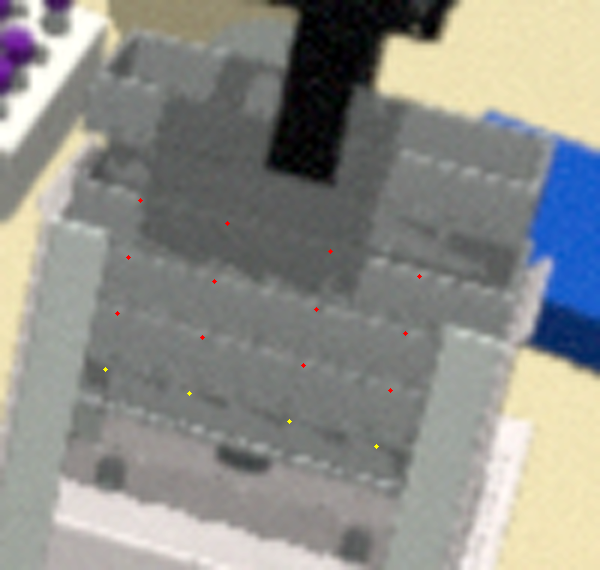

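```bash
python3 -m creep '[{"tx":0.005,"ty":0,"tz":0,"rx":0,"ry":0,"rz":0},{"tx":-0.005,"ty":0,"tz":0,"rx":0,"ry":0,"rz":0},{"tx":-0.005,"ty":0,"tz":-0.0002,"rx":0,"ry":0,"rz":0},{"tx":0.005,"ty":0,"tz":-0.0002,"rx":0,"ry":0,"rz":0},{"tx":0.005,"ty":0,"tz":-0.0002,"rx":0,"ry":0,"rz":0},{"tx":-0.005,"ty":0,"tz":-0.0002,"rx":0,"ry":0,"rz":0},{"tx":-0.005,"ty":0,"tz":-0.0002,"rx":0,"ry":0,"rz":0},{"tx":0.005,"ty":0,"tz":-0.0002,"rx":0,"ry":0,"rz":0},{"tx":0.005,"ty":0,"tz":-0.0002,"rx":0,"ry":0,"rz":0},{"tx":-0.005,"ty":0,"tz":-0.0002,"rx":0,"ry":0,"rz":0},{"tx":-0.005,"ty":0,"tz":-0.0002,"rx":0,"ry":0,"rz":0},{"tx":0.005,"ty":0,"tz":-0.0002,"rx":0,"ry":0,"rz":0}]'
python3 nxt.py 3
```

```text
time_s: 19.85
tool_pos: [0.5593, 0.2526, 0.222]
tool_rot: [155.1, -0.1, 95.1]
force: [-0.8, 0.6, -3.0]
grip_width: 0.0576
19.85 lift top mm 48.44740608573564 len off -1.985324641269005 F [ 0.7 -1.9  2.4]
```

View pics/n3.png

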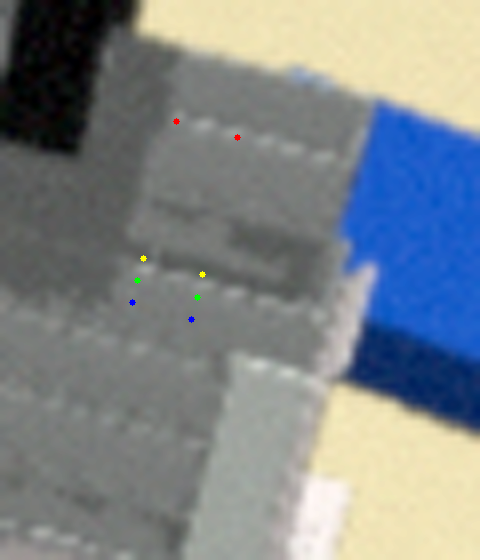

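The second tray did not follow this last draw (its rim is still at (140,268)–(320,315)), and the lengthwise drag is gone. The two trays are parted. Now draw on slowly and recheck.

```bash
python3 -m creep '[{"tx":0,"ty":0,"tz":-0.0005,"rx":0,"ry":0,"rz":0},{"tx":0,"ty":0,"tz":-0.001,"rx":0,"ry":0,"rz":0},{"tx":0,"ty":0,"tz":-0.001,"rx":0,"ry":0,"rz":0},{"tx":0,"ty":0,"tz":-0.001,"rx":0,"ry":0,"rz":0},{"tx":0,"ty":0,"tz":-0.002,"rx":0,"ry":0,"rz":0},{"tx":0,"ty":0,"tz":-0.002,"rx":0,"ry":0,"rz":0},{"tx":0,"ty":0,"tz":-0.004,"rx":0,"ry":0,"rz":0},{"tx":0,"ty":0,"tz":-0.006,"rx":0,"ry":0,"rz":0},{"tx":0,"ty":0,"tz":-0.008,"rx":0,"ry":0,"rz":0},{"tx":0,"ty":0,"tz":-0.008,"rx":0,"ry":0,"rz":0},{"tx":0,"ty":0,"tz":-0.004,"rx":0,"ry":0,"rz":0},{"tx":0,"ty":0,"tz":0,"rx":0,"ry":0,"rz":0},{"tx":0,"ty":0,"tz":0,"rx":0,"ry":0,"rz":0},{"tx":0,"ty":0,"tz":0,"rx":0,"ry":0,"rz":0}]'
python3 nxt.py 4; python3 look.py 14
```

```text
time_s: 21.65
tool_pos: [0.5432, 0.2524, 0.2557]
tool_rot: [155.1, -0.1, 95.2]
force: [0.0, -0.0, -2.3]
grip_width: 0.0578
21.65 lift top mm 85.71018093438495 len off -0.7400049456066533 F [-0.  -1.   2.1]
21.7 F tool [ 0.  -0.9  2.7] 0.057397093145168936
tcp rel rim0 (len,width,-lift) [ -0.7  -0.2 -95.7]
```

View pics/n4.png

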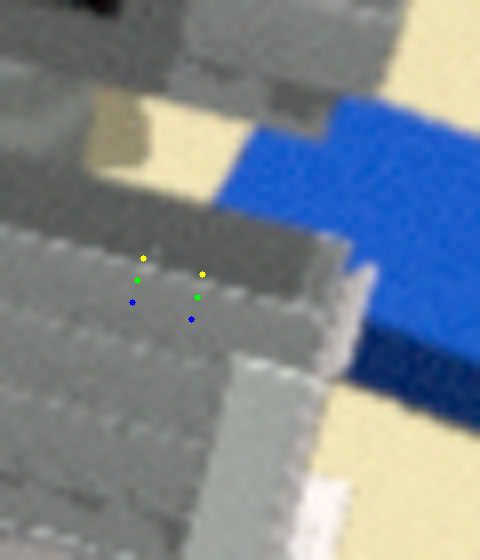

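View pics/s14.png

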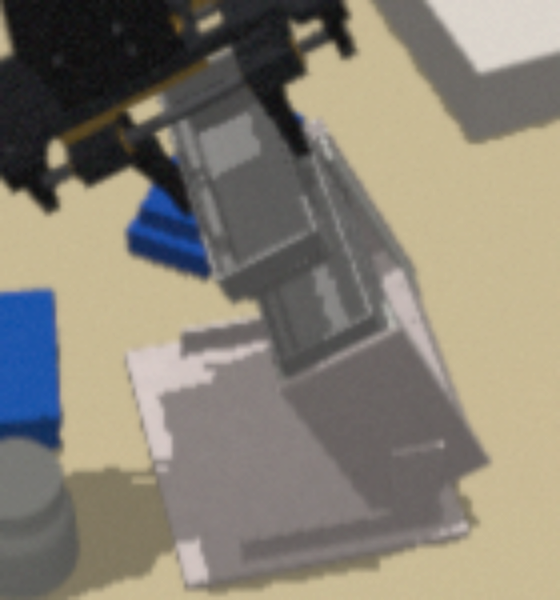

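View pics/c14.png

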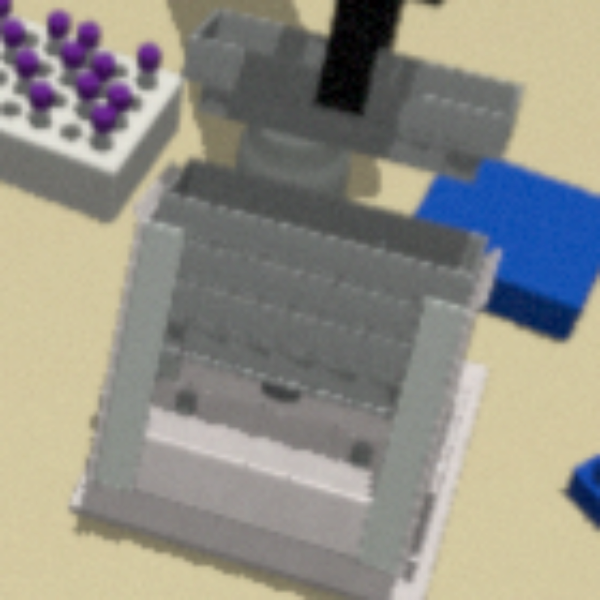

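Run:
```python
from h import *
o,p,R=state()
p1=p+R.apply([0,-.02,-.048]); print(p1)
G=goal(-5.1,3.2); n=-G.as_matrix()[:,2]; mat=np.array([.6232,-.1612,.0978])
rows(mat+n*.046+n*.13,G,14,p1,R); print(mat+n*.046,n)
```

```text
[0.50507789 0.24887938 0.29098157]
[-0.0298, 0.0041, 0.0032] [1.54, -0.18, 0.72]
[-0.0298, 0.0045, 0.0032] [1.54, -0.18, 0.72]
[-0.0297, 0.005, 0.0032] [1.54, -0.18, 0.72]
[-0.0296, 0.0054, 0.0031] [1.54, -0.18, 0.72]
[-0.0295, 0.0059, 0.0031] [1.54, -0.18, 0.72]
[-0.0294, 0.0063, 0.003] [1.54, -0.18, 0.72]
[-0.0293, 0.0068, 0.0029] [1.54, -0.18, 0.72]
[-0.0292, 0.0072, 0.0028] [1.54, -0.18, 0.72]
[-0.0291, 0.0077, 0.0027] [1.54, -0.18, 0.72]
[-0.029, 0.0081, 0.0026] [1.54, -0.18, 0.72]
[-0.0289, 0.0085, 0.0025] [1.54, -0.18, 0.72]
[-0.0288, 0.009, 0.0023] [1.54, -0.18, 0.72]
[-0.0287, 0.0094, 0.0022] [1.54, -0.18, 0.72]
[-0.0286, 0.0098, 0.002] [1.54, -0.18, 0.72]
[ 0.62064238 -0.16097174  0.14372828] [-0.05560051  0.00496221  0.99844076]
```

Run:
```python
from h import *
o,p,R=state()
p1=p+R.apply([0,.02,-.048]); print(p1)
G=goal(-5.1,3.2); n=-G.as_matrix()[:,2]; mat=np.array([.6232,-.1612,.0978])
rows(mat+n*.046+n*.14,G,14,p1,R)
```

```text
[0.54121757 0.25217003 0.30780701]
[-0.0298, 0.0015, 0.0026] [1.54, -0.18, 0.72]
[-0.0298, 0.0019, 0.0026] [1.54, -0.18, 0.72]
[-0.0297, 0.0024, 0.0026] [1.54, -0.18, 0.72]
[-0.0297, 0.0028, 0.0027] [1.54, -0.18, 0.72]
[-0.0297, 0.0032, 0.0027] [1.54, -0.18, 0.72]
[-0.0296, 0.0037, 0.0027] [1.54, -0.18, 0.72]
[-0.0295, 0.0041, 0.0027] [1.54, -0.18, 0.72]
[-0.0295, 0.0046, 0.0027] [1.54, -0.18, 0.72]
[-0.0294, 0.005, 0.0026] [1.54, -0.18, 0.72]
[-0.0293, 0.0055, 0.0026] [1.54, -0.18, 0.72]
[-0.0293, 0.0059, 0.0025] [1.54, -0.18, 0.72]
[-0.0292, 0.0063, 0.0024] [1.54, -0.18, 0.72]
[-0.0291, 0.0068, 0.0024] [1.54, -0.18, 0.72]
[-0.029, 0.0072, 0.0023] [1.54, -0.18, 0.72]
```

```bash
python3 -m creep '[{"tx":0,"ty":0.004,"tz":-0.012,"rx":0,"ry":0,"rz":0},{"tx":0,"ty":0.008,"tz":-0.018,"rx":0,"ry":0,"rz":0},{"tx":-0.004,"ty":0.008,"tz":-0.018,"rx":0,"ry":0,"rz":0},{"tx":-0.014,"ty":0.002,"tz":0.002,"rx":1.5,"ry":-0.2,"rz":0.7},{"tx":-0.025,"ty":0.002,"tz":0.0026,"rx":1.5,"ry":-0.2,"rz":0.7},{"tx":-0.03,"ty":0.002,"tz":0.0026,"rx":1.5,"ry":-0.2,"rz":0.7},{"tx":-0.03,"ty":0.0024,"tz":0.0026,"rx":1.5,"ry":-0.2,"rz":0.7},{"tx":-0.03,"ty":0.003,"tz":0.0026,"rx":1.5,"ry":-0.2,"rz":0.7},{"tx":-0.03,"ty":0.0035,"tz":0.0026,"rx":1.5,"ry":-0.2,"rz":0.7},{"tx":-0.03,"ty":0.004,"tz":0.0026,"rx":1.5,"ry":-0.2,"rz":0.7},{"tx":-0.03,"ty":0.0045,"tz":0.0026,"rx":1.5,"ry":-0.2,"rz":0.7},{"tx":-0.03,"ty":0.005,"tz":0.0026,"rx":1.5,"ry":-0.2,"rz":0.7},{"tx":-0.03,"ty":0.0055,"tz":0.0026,"rx":1.5,"ry":-0.2,"rz":0.7},{"tx":-0.03,"ty":0.006,"tz":0.0026,"rx":1.5,"ry":-0.2,"rz":0.7},{"tx":-0.03,"ty":0.0065,"tz":0.0026,"rx":1.5,"ry":-0.2,"rz":0.7},{"tx":-0.03,"ty":0.007,"tz":0.0023,"rx":1.5,"ry":-0.2,"rz":0.7},{"tx":-0.025,"ty":0.007,"tz":0.0023,"rx":1.5,"ry":-0.2,"rz":0.7},{"tx":-0.013,"ty":0.003,"tz":0.002,"rx":0.5,"ry":0,"rz":0.3},{"tx":0,"ty":0,"tz":0,"rx":0,"ry":0,"rz":0},{"tx":0,"ty":0,"tz":0,"rx":0,"ry":0,"rz":0}]'
cat > pl.py <<'E'
from h import *
import sys
o,p,R=state(); G=goal(float(sys.argv[2]),float(sys.argv[3])); n=-G.as_matrix()[:,2]; mat=np.array([.6232,-.1612,.0978])
print(o["time_s"],p,o["grip_width"],'F',o["force"]); print('lower by (tool):'); rows(mat+n*.046,G,1)
w=cam("wrist",f"pics/pw{sys.argv[1]}.png")
c=cam("scene")["pixels"][:,:,::-1]; s=cam("side")["pixels"][:,:,::-1]
cv2.imwrite(f"pics/ps{sys.argv[1]}.png",cv2.convertScaleAbs(cv2.resize(s[270:440,290:450],None,fx=3.5,fy=3.5,interpolation=cv2.INTER_CUBIC),alpha=1.5))
cv2.imwrite(f"pics/pc{sys.argv[1]}.png",cv2.convertScaleAbs(cv2.resize(c[160:300,130:300],None,fx=4,fy=4,interpolation=cv2.INTER_CUBIC),alpha=1.5))
E
python3 pl.py 1 -5.1 3.2
```

```text
time_s: 24.35
tool_pos: [0.6136, -0.1577, 0.2836]
tool_rot: [176.7, 0.1, 84.9]
force: [-0.8, 0.6, -2.4]
grip_width: 0.0576
24.35 [ 0.61364601 -0.15765019  0.28356254] 0.05755795042409095 F [-0.76896759  0.5815655  -2.44387139]
lower by (tool):
[-0.0024, -0.0009, 0.14] [0.14, 0.11, -0.0]
```

View pics/pw1.png

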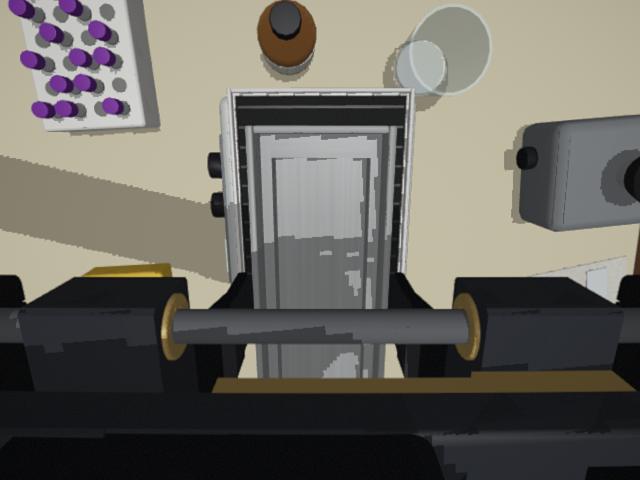

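View pics/ps1.png

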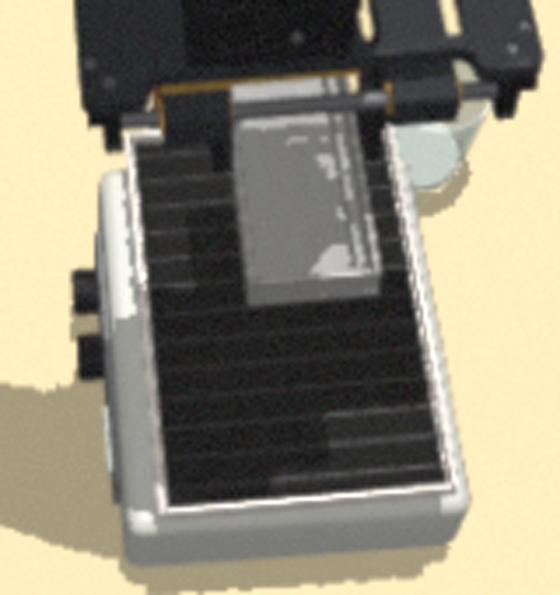

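```bash
python3 - <<'E'
from h import *
w=cam("wrist"); G=goal(-5.1,3.2);M=G.as_matrix(); mat=np.array([.6232,-.1612,.0978])
o,d=ray(w,[(236,97),(409,97),(242,180),(404,180),(246,240),(402,240)]); n=M[:,2]
P=o+d*(((mat-o)@n)/(d@n))[:,None]; print(((P-mat)@M*1000).round(1))
print(proj(w,[mat+M[:,0]*.107+M[:,1]*s*.072 for s in(-1,1)]+[mat+M[:,0]*.05+M[:,1]*s*.072 for s in(-1,1)]))
E
python3 - <<'E'
import cv2
cv2.imwrite('pics/z9.png',cv2.resize(cv2.imread('pics/pw1.png')[80:280,210:430],None,fx=3,fy=3,interpolation=cv2.INTER_CUBIC))
E
```

```text
[[104.1 -67.3   0. ]
 [104.3  73.3   0. ]
 [ 36.9 -65.9   0. ]
 [ 37.   73.1  -0. ]
 [-16.6 -65.2  -0. ]
 [-16.6  74.5   0. ]]
[[230.03700138  93.20176593]
 [407.57269897  93.43408447]
 [234.04836713 164.47795018]
 [403.58305835 164.5981723 ]]
```

View pics/z9.png

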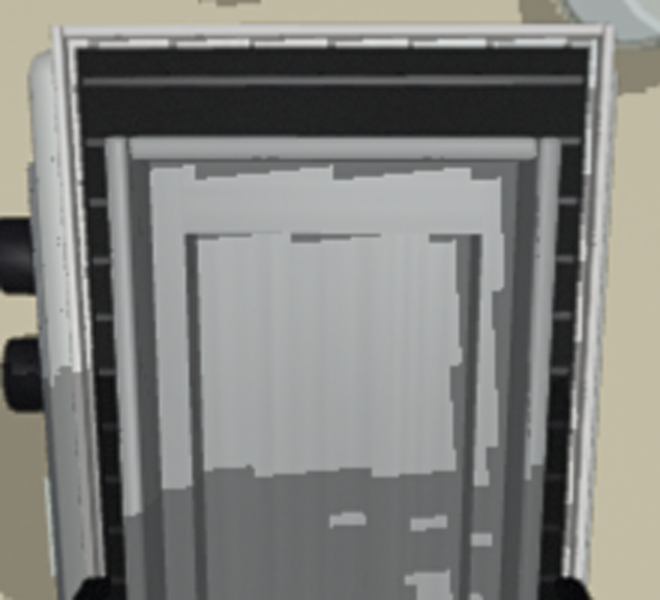

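```bash
python3 -m creep '[{"tx":-0.001,"ty":0.001,"tz":0.01,"rx":0,"ry":0,"rz":-0.2},{"tx":-0.001,"ty":0.001,"tz":0.018,"rx":0,"ry":0,"rz":-0.3},{"tx":-0.001,"ty":0.0005,"tz":0.02,"rx":0,"ry":0.1,"rz":0},{"tx":-0.0015,"ty":0,"tz":0.02,"rx":0.1,"ry":0,"rz":0},{"tx":0,"ty":0,"tz":0.02,"rx":0,"ry":0,"rz":0},{"tx":0,"ty":0,"tz":0.018,"rx":0,"ry":0,"rz":0},{"tx":0,"ty":0,"tz":0.012,"rx":0,"ry":0,"rz":0},{"tx":0,"ty":0,"tz":0.006,"rx":0,"ry":0,"rz":0},{"tx":0,"ty":0,"tz":0,"rx":0,"ry":0,"rz":0},{"tx":0,"ty":0,"tz":0,"rx":0,"ry":0,"rz":0},{"tx":0,"ty":0,"tz":0,"rx":0,"ry":0,"rz":0},{"tx":0,"ty":0,"tz":0,"rx":0,"ry":0,"rz":0}]'
python3 pl.py 2 -4.6 3.2
python3 - <<'E'
import cv2
cv2.imwrite('pics/z10.png',cv2.resize(cv2.imread('pics/pw2.png')[30:280,190:450],None,fx=2.4,fy=2.4,interpolation=cv2.INTER_CUBIC))
E
```

```text
time_s: 26.05
tool_pos: [0.6231, -0.1646, 0.1605]
tool_rot: [176.7, 0.1, 85.3]
force: [-0.9, -0.6, -1.9]
grip_width: 0.0574
26.05 [ 0.62306309 -0.16458419  0.1604722 ] 0.05737256330582696 F [-0.88915022 -0.56238989 -1.87316462]
lower by (tool):
[0.0034, -0.0037, 0.0166] [0.09, 0.11, -0.08]
```

View pics/z10.png

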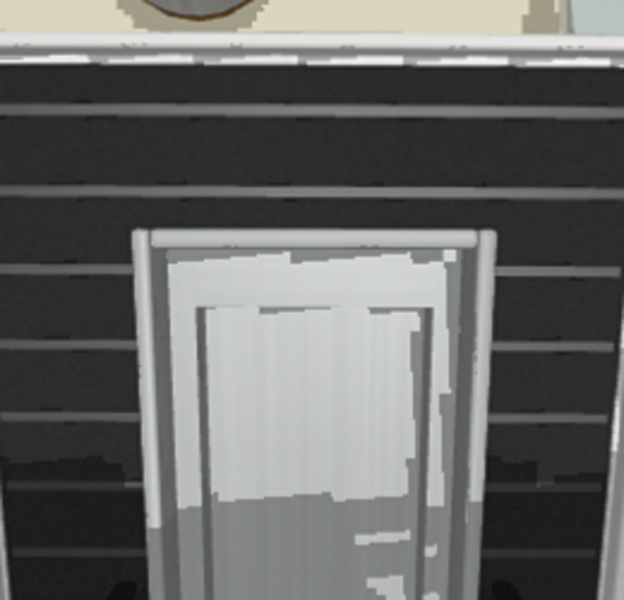

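View pics/pc2.png

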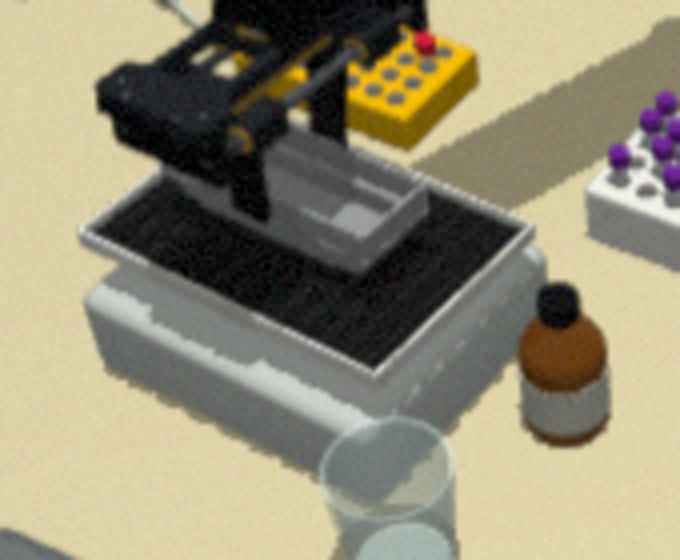

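View pics/ps2.png

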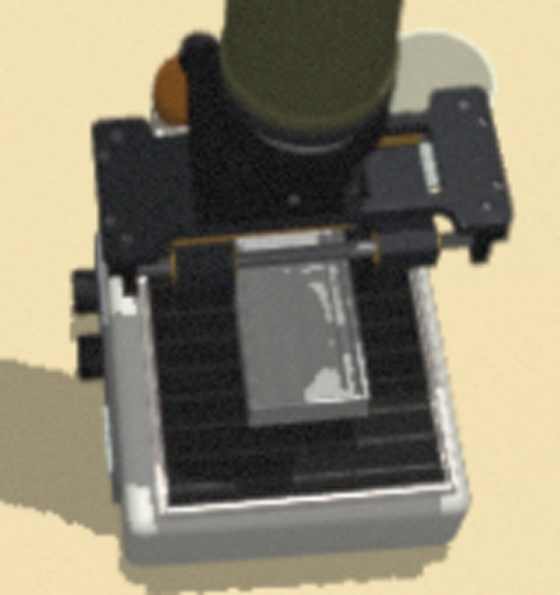

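```bash
python3 -m creep '[{"tx":0,"ty":0,"tz":0.004,"rx":0,"ry":0,"rz":0.5},{"tx":0,"ty":0,"tz":0.004,"rx":0,"ry":0,"rz":0},{"tx":0,"ty":0,"tz":0.002,"rx":0,"ry":0,"rz":0},{"tx":0,"ty":0,"tz":0.001,"rx":0,"ry":0,"rz":0},{"tx":0,"ty":0,"tz":0,"rx":0,"ry":0,"rz":0},{"tx":0,"ty":0,"tz":0,"rx":0,"ry":0,"rz":0}]'; python3 -m creep '[{"tx":0,"ty":0,"tz":0.001,"rx":0,"ry":0,"rz":0},{"tx":0,"ty":0,"tz":0.001,"rx":0,"ry":0,"rz":0},{"tx":0,"ty":0,"tz":0,"rx":0,"ry":0,"rz":0}]'; python3 -c "
from h import *
o,p,R=state();print(p,o['force'],o['wrist_torque'])"
```

```text
time_s: 26.95
tool_pos: [0.6236, -0.1646, 0.1492]
tool_rot: [176.7, 0.1, 84.8]
force: [0.5, 0.1, -2.5]
grip_width: 0.0577
time_s: 27.32
tool_pos: [0.6235, -0.1645, 0.1469]
tool_rot: [176.8, 0.1, 84.8]
force: [0.4, -0.2, -2.4]
grip_width: 0.0581
[ 0.6235485  -0.16452743  0.14691912] [ 0.38759917 -0.16296433 -2.4168513 ] [-0.04082662  0.15262401  0.04731099]
```

```bash
for i in 1; do python3 -m creep '[{"tx":0,"ty":0,"tz":0.0005,"rx":0,"ry":0,"rz":0},{"tx":0,"ty":0,"tz":0.0005,"rx":0,"ry":0,"rz":0},{"tx":0,"ty":0,"tz":0.0005,"rx":0,"ry":0,"rz":0},{"tx":0,"ty":0,"tz":0,"rx":0,"ry":0,"rz":0},{"tx":0,"ty":0,"tz":0,"rx":0,"ry":0,"rz":0}]'; done; python3 -c "
from h import *
o,p,R=state();print(p,o['force'],o['wrist_torque'])"
```

```text
time_s: 27.95
tool_pos: [0.6237, -0.1646, 0.1456]
tool_rot: [176.8, 0.1, 84.8]
force: [0.9, 1.1, -1.8]
grip_width: 0.0576
[ 0.62370713 -0.16461564  0.14558568] [ 0.85693365  1.10381072 -1.80331798] [-0.06063599  0.15081969 -0.02436994]
```

```bash
python3 -m creep '[{"tx":0,"ty":0,"tz":0.0005,"rx":0,"ry":0,"rz":0},{"tx":0,"ty":0,"tz":0.0005,"rx":0,"ry":0,"rz":0},{"tx":0,"ty":0,"tz":0,"rx":0,"ry":0,"rz":0},{"tx":0,"ty":0,"tz":0,"rx":0,"ry":0,"rz":0}]';python3 -m creep '[{"tx":0,"ty":0,"tz":0.0005,"rx":0,"ry":0,"rz":0},{"tx":0,"ty":0,"tz":0.0005,"rx":0,"ry":0,"rz":0},{"tx":0,"ty":0,"tz":0,"rx":0,"ry":0,"rz":0},{"tx":0,"ty":0,"tz":0,"rx":0,"ry":0,"rz":0}]'; python3 -c "
from h import *
o,p,R=state();print(p,o['force'],o['wrist_torque'])"
```

```text
time_s: 28.45
tool_pos: [0.6238, -0.1646, 0.1446]
tool_rot: [176.8, 0.1, 84.8]
force: [-0.6, 0.7, -3.4]
grip_width: 0.058
time_s: 28.95
tool_pos: [0.6238, -0.1647, 0.1442]
tool_rot: [176.7, 0.1, 84.8]
force: [-3.1, -0.0, 5.7]
grip_width: 0.0579
[ 0.62383099 -0.16473706  0.14419366] [-3.08745334 -0.02453572  5.69605278] [0.14395455 0.95157036 0.01592159]
```

Contact: Fz +8 N over the carried load, with a moment that suggests the -x edge touches first. Ease the tilt a little and compare.

```bash
python3 -m creep '[{"tx":0,"ty":0,"tz":0,"rx":0.3,"ry":0,"rz":0},{"tx":0,"ty":0,"tz":0,"rx":0.3,"ry":0,"rz":0},{"tx":0,"ty":0,"tz":0,"rx":0,"ry":0,"rz":0},{"tx":0,"ty":0,"tz":0,"rx":0,"ry":0,"rz":0}]'; python3 -c "
from h import *
o,p,R=state();print(p,o['force'],o['wrist_torque'],o['tool_rot'])"
```

```text
time_s: 29.45
tool_pos: [0.6242, -0.1648, 0.144]
tool_rot: [177.3, 0.1, 84.8]
force: [-2.5, 0.5, 5.6]
grip_width: 0.0579
[ 0.62423414 -0.16478596  0.14403522] [-2.4661809   0.50124843  5.57866472] [0.12336736 0.51847735 0.02627089] [1.77304937e+02 8.80370965e-02 8.48139747e+01]
```

```bash
python3 -m creep '[{"tx":0,"ty":0,"tz":0,"rx":0.2,"ry":0,"rz":0},{"tx":0,"ty":0,"tz":0,"rx":0.2,"ry":0,"rz":0},{"tx":0,"ty":0,"tz":0,"rx":0,"ry":0,"rz":0},{"tx":0,"ty":0,"tz":0,"rx":0,"ry":0,"rz":0}]'; python3 pl.py 3 -5 2.3
python3 -c "
from h import *
o,p,R=state();print(p,o['force'],o['wrist_torque'],o['tool_rot'])"
```

```text
time_s: 29.95
tool_pos: [0.6246, -0.1648, 0.1442]
tool_rot: [177.7, 0.1, 84.8]
force: [-2.2, 0.9, 5.9]
grip_width: 0.0577
29.95 [ 0.62456838 -0.16480258  0.14420427] 0.057738477062072815 F [-2.17397905  0.92105954  5.94287639]
lower by (tool):
[0.0035, -0.0035, 0.0003] [0.04, 0.1, -0.18]
[ 0.62450621 -0.16483017  0.144156  ] [-1.84701198 -0.11878171  5.42134082] [ 0.10241446  0.33447389 -0.0046057 ] [1.77664941e+02 9.21065809e-02 8.48132565e+01]
```

View pics/ps3.png

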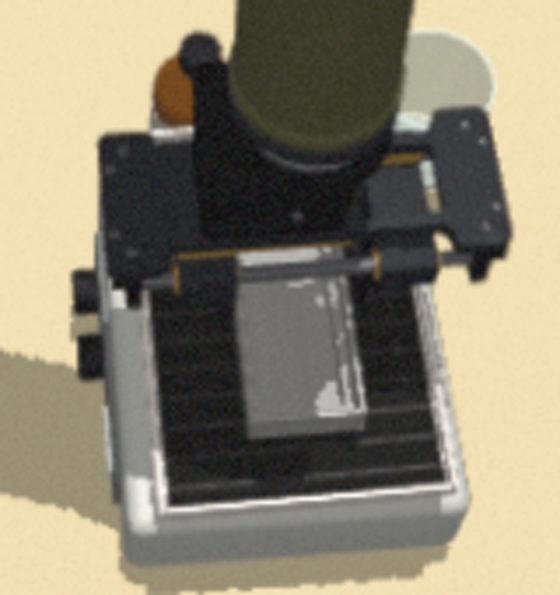

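View pics/pc3.png

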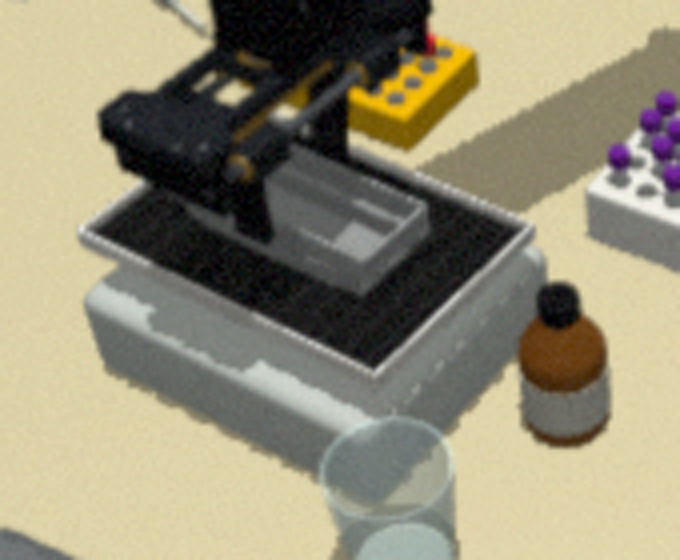

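The tray rests on the mat at about 8 N, well inside the edge, with the moment nearly at its carried value. Release, then back straight off.

```bash
python3 -m creep '[{"tx":0,"ty":0,"tz":0,"rx":0,"ry":0,"rz":0},{"tx":0,"ty":0,"tz":0,"rx":0,"ry":0,"rz":0},{"tx":0,"ty":0,"tz":0,"rx":0,"ry":0,"rz":0},{"tx":0,"ty":0,"tz":0,"rx":0,"ry":0,"rz":0},{"tx":0,"ty":0,"tz":0,"rx":0,"ry":0,"rz":0}]' 0.08; python3 -m creep '[{"tx":0,"ty":0,"tz":-0.004,"rx":0,"ry":0,"rz":0},{"tx":0,"ty":0,"tz":-0.006,"rx":0,"ry":0,"rz":0},{"tx":0,"ty":0,"tz":-0.01,"rx":0,"ry":0,"rz":0},{"tx":0,"ty":0,"tz":-0.02,"rx":0,"ry":0,"rz":0},{"tx":0,"ty":0,"tz":-0.025,"rx":0,"ry":0,"rz":0},{"tx":0,"ty":0,"tz":-0.025,"rx":0,"ry":0,"rz":0},{"tx":-0.02,"ty":-0.02,"tz":-0.025,"rx":0,"ry":0,"rz":0},{"tx":-0.03,"ty":-0.02,"tz":-0.025,"rx":0,"ry":0,"rz":0},{"tx":-0.03,"ty":-0.01,"tz":-0.01,"rx":0,"ry":0,"rz":0},{"tx":0,"ty":0,"tz":0,"rx":0,"ry":0,"rz":0},{"tx":0,"ty":0,"tz":0,"rx":0,"ry":0,"rz":0},{"tx":0,"ty":0,"tz":0,"rx":0,"ry":0,"rz":0}]'; python3 pl.py 4 -5 2.3; python3 nxt.py 5; python3 -c "
from h import *
cam('scene','pics/f1.png');cam('side','pics/f2.png')"
```

```text
time_s: 30.72
tool_pos: [0.6238, -0.1646, 0.1435]
tool_rot: [177.8, 0.1, 84.8]
force: [-0.7, -0.0, 0.3]
grip_width: 0.0797
time_s: 32.22
tool_pos: [0.5616, -0.2374, 0.2912]
tool_rot: [177.8, 0.0, 85.0]
force: [0.2, 0.7, 0.4]
grip_width: 0.08
32.225 [ 0.56159472 -0.23737153  0.29121098] 0.07999147019470869 F [0.18080307 0.678612   0.40336637]
lower by (tool):
[0.0814, 0.0471, 0.1493] [-0.1, 0.05, -0.05]
32.375 lift top mm 129.07329160327504 len off -490.7398107799787 F [-0.2  0.   0.3]
```

View pics/pw4.png

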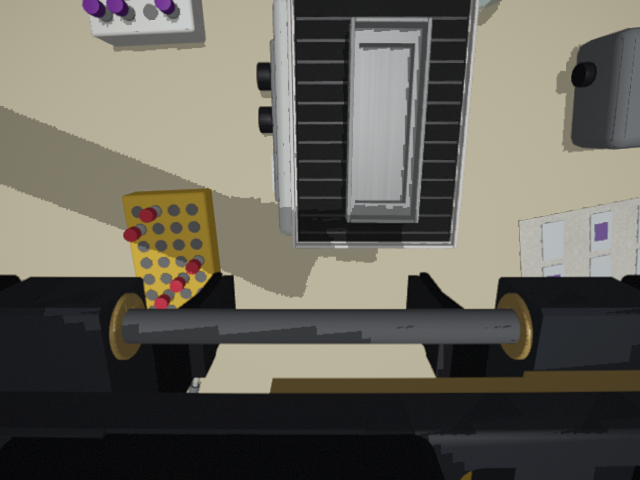

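View pics/f1.png

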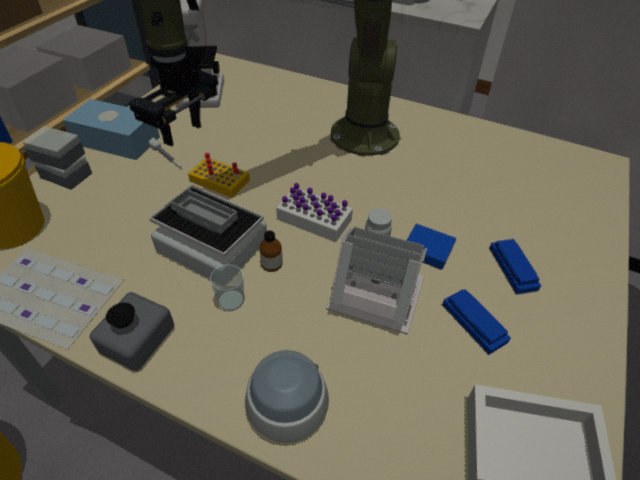

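View pics/f2.png

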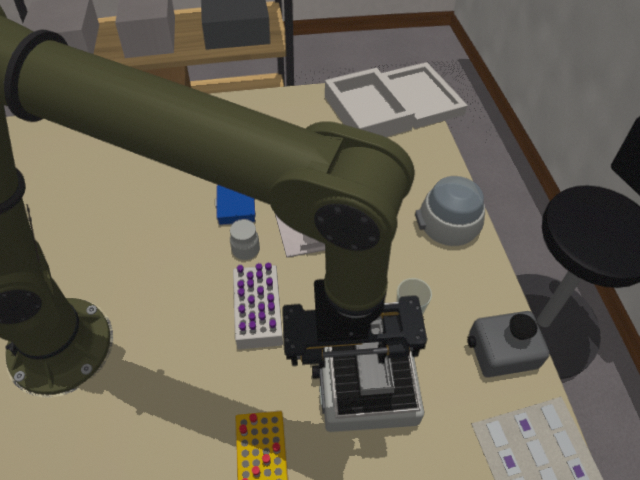

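View pics/n5.png

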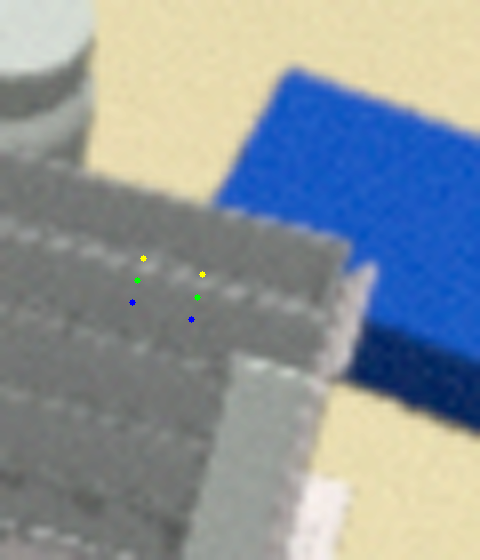

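The tray lies on the mat, inside the edge on all sides. Before handing in, I'll check quantitatively that the remaining trays are still nested, using an intensity profile along the stack axis on its near face, before and after.

Run:
```python
from h import *
M=goal(5.21,25).as_matrix(); rim=np.array([.5836,.2568,.169]); a=-M[:,2]
c=cam("scene")
Ls=np.arange(.016,-.095,-.0015)
for f in ("pics/scene0.png","pics/f1.png"):
    g=cv2.cvtColor(cv2.imread(f),cv2.COLOR_BGR2GRAY).astype(np.float32); prof=0
    for i in np.linspace(-.04,.035,60):
        q=proj(c,[rim+M[:,0]*i+M[:,1]*.029+a*l for l in Ls]).astype(np.float32)
        prof=prof+cv2.remap(g,q[:,:1],q[:,1:],cv2.INTER_LINEAR)[:,0]
    prof/=60
    d=prof-cv2.GaussianBlur(prof.reshape(-1,1),(1,15),0,sigmaX=3.5,sigmaY=3.5)[:,0]
    print(f,[(round(float(l*1000),1),round(float(x),1)) for l,x,m in zip(Ls,prof,d) if 1][:80])
```

```text
Traceback (most recent call last):
cv2.error: OpenCV(4.12.0) :-1: error: (-5:Bad argument) in function 'GaussianBlur'
> Overload resolution failed:
>  - argument for GaussianBlur() given by name ('sigmaX') and position (3)
>  - argument for GaussianBlur() given by name ('sigmaX') and position (3)
```

Run:
```python
from h import *
from scipy.ndimage import gaussian_filter1d
M=goal(5.21,25).as_matrix(); rim=np.array([.5836,.2568,.169]); a=-M[:,2]
c=cam("scene")
Ls=np.arange(.016,-.095,-.0008)
for f in ("pics/scene0.png","pics/f1.png"):
    g=cv2.cvtColor(cv2.imread(f),cv2.COLOR_BGR2GRAY).astype(np.float32); prof=0
    for i in np.linspace(-.04,.035,60):
        q=proj(c,[rim+M[:,0]*i+M[:,1]*.029+a*l for l in Ls]).astype(np.float32)
        prof=prof+cv2.remap(g,q[:,:1].copy(),q[:,1:].copy(),cv2.INTER_LINEAR)[:,0]
    prof/=60; d=prof-gaussian_filter1d(prof,6)
    pk=[(round(float(Ls[k]*1000),1),round(float(prof[k]),1),round(float(d[k]),1)) for k in range(1,len(d)-1) if (d[k]>d[k-1] and d[k]>=d[k+1] and d[k]>.8) or (d[k]<d[k-1] and d[k]<=d[k+1] and d[k]<-1.5)]
    print(f,pk)
```

```text
pics/scene0.png [(8.0, 72.5, -3.1), (2.4, 87.0, 8.6), (-3.2, 73.7, -2.4), (-15.2, 71.3, -2.3), (-19.2, 79.8, 5.0), (-36.0, 71.6, -2.0), (-40.0, 78.8, 4.3), (-55.2, 71.8, -1.5), (-61.6, 79.0, 4.2), (-80.0, 71.5, 1.2), (-84.0, 65.8, -4.0), (-89.6, 72.6, 2.0)]
pics/f1.png [(10.4, 88.3, 8.3), (4.8, 74.8, -2.4), (-7.2, 72.7, -1.8), (-11.2, 80.0, 4.6), (-28.0, 72.5, -2.0), (-32.0, 79.7, 4.2), (-48.8, 72.8, 1.0), (-54.4, 66.7, -4.2), (-64.0, 73.6, -2.5), (-67.2, 85.7, 7.4), (-71.2, 76.7, -3.8), (-80.0, 90.6, 4.4)]
```

The remaining trays are still nested: rim pitch was 21.6/20.8/21.6 mm before and is 21.6/20.8 mm now. But the stack has come to rest about 29 mm up instead of about 21, held there by friction since it was dragged. There is time left, so I'll press the second tray gently back down about 8 mm with closed fingertips on its floor, centred, watching the force.

Run:
```python
from h import *
G=goal(5.21,25); a=-G.as_matrix()[:,2]; rim=np.array([.5836,.2568,.169])
_,p,R=state()
p1=rim+a*.11; print(p,p1); rows(p1,G,17,p,R)
```

```text
[ 0.5610092  -0.23893826  0.29147748] [0.53730405 0.25257859 0.26869386]
[0.0287, -0.004, 0.0011] [-1.34, 0.15, -0.6]
[0.0287, -0.0038, 0.0011] [-1.34, 0.15, -0.6]
[0.0287, -0.0035, 0.0011] [-1.34, 0.15, -0.6]
[0.0288, -0.0032, 0.0011] [-1.34, 0.15, -0.6]
[0.0288, -0.003, 0.0011] [-1.34, 0.15, -0.6]
[0.0288, -0.0027, 0.0011] [-1.34, 0.15, -0.6]
[0.0289, -0.0024, 0.0011] [-1.34, 0.15, -0.6]
[0.0289, -0.0021, 0.0012] [-1.34, 0.15, -0.6]
[0.0289, -0.0019, 0.0012] [-1.34, 0.15, -0.6]
[0.0289, -0.0016, 0.0012] [-1.34, 0.15, -0.6]
[0.0289, -0.0013, 0.0013] [-1.34, 0.15, -0.6]
[0.0289, -0.001, 0.0013] [-1.34, 0.15, -0.6]
[0.0289, -0.0008, 0.0014] [-1.34, 0.15, -0.6]
[0.0289, -0.0005, 0.0014] [-1.34, 0.15, -0.6]
[0.0289, -0.0002, 0.0015] [-1.34, 0.15, -0.6]
[0.0289, 0.0, 0.0016] [-1.34, 0.15, -0.6]
[0.0289, 0.0003, 0.0017] [-1.34, 0.15, -0.6]
```

```bash
python3 -m creep '[{"tx":0.0145,"ty":-0.002,"tz":0,"rx":-0.7,"ry":0,"rz":-0.3},{"tx":0.0287,"ty":-0.004,"tz":0.001,"rx":-1.34,"ry":0.15,"rz":-0.6},{"tx":0.0287,"ty":-0.0035,"tz":0.001,"rx":-1.34,"ry":0.15,"rz":-0.6},{"tx":0.0288,"ty":-0.0033,"tz":0.001,"rx":-1.34,"ry":0.15,"rz":-0.6},{"tx":0.0288,"ty":-0.003,"tz":0.001,"rx":-1.34,"ry":0.15,"rz":-0.6},{"tx":0.0288,"ty":-0.003,"tz":0.001,"rx":-1.34,"ry":0.15,"rz":-0.6},{"tx":0.0289,"ty":-0.0025,"tz":0.001,"rx":-1.34,"ry":0.15,"rz":-0.6},{"tx":0.0289,"ty":-0.002,"tz":0.001,"rx":-1.34,"ry":0.15,"rz":-0.6},{"tx":0.0289,"ty":-0.002,"tz":0.001,"rx":-1.34,"ry":0.15,"rz":-0.6},{"tx":0.0289,"ty":-0.0016,"tz":0.001,"rx":-1.34,"ry":0.15,"rz":-0.6},{"tx":0.0289,"ty":-0.0013,"tz":0.001,"rx":-1.34,"ry":0.15,"rz":-0.6},{"tx":0.0289,"ty":-0.001,"tz":0.001,"rx":-1.34,"ry":0.15,"rz":-0.6},{"tx":0.0289,"ty":-0.001,"tz":0.001,"rx":-1.34,"ry":0.15,"rz":-0.6},{"tx":0.0289,"ty":-0.0005,"tz":0.001,"rx":-1.34,"ry":0.15,"rz":-0.6},{"tx":0.0289,"ty":0,"tz":0.001,"rx":-1.34,"ry":0.15,"rz":-0.6},{"tx":0.0289,"ty":0,"tz":0.001,"rx":-1.34,"ry":0.15,"rz":-0.6},{"tx":0.0289,"ty":0,"tz":0.001,"rx":-1.34,"ry":0.15,"rz":-0.6},{"tx":0.0145,"ty":0,"tz":0.001,"rx":-0.7,"ry":0,"rz":-0.3},{"tx":0,"ty":0,"tz":0,"rx":0,"ry":0,"rz":0},{"tx":0,"ty":0,"tz":0,"rx":0,"ry":0,"rz":0}]' 0 5
cat > g.py <<'E'
from h import *
o,p,R=state(); G=goal(5.21,25); M=G.as_matrix(); rim=np.array([.5836,.2568,.169])
print(o["time_s"],((p-rim)@M*1000).round(1),'rot',(R.inv()*G).as_rotvec(degrees=True).round(2),'F',R.apply(o["force"],inverse=True).round(1),o["grip_width"])
E
python3 g.py; python3 look.py 20
```

```text
time_s: 35.12
tool_pos: [0.5373, 0.2512, 0.2729]
tool_rot: [154.9, 0.2, 95.1]
force: [-0.1, -0.5, 0.2]
grip_width: 0.0002
35.125 [  -1.4    1.6 -113.9] rot [0.12 0.19 0.  ] F [-0.5 -0.1 -0.2] 0.00020332115313309286
35.125 F tool [-0.5 -0.1 -0.2] 0.00020332115313309286
tcp rel rim0 (len,width,-lift) [  -1.4    1.6 -113.9]
```

View pics/w20.png

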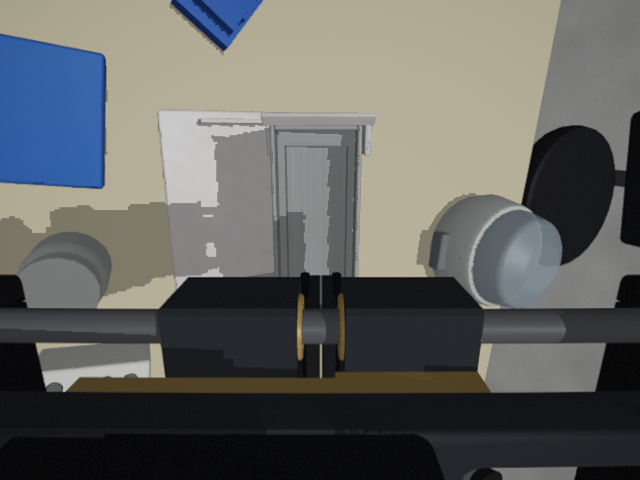

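View pics/s20.png

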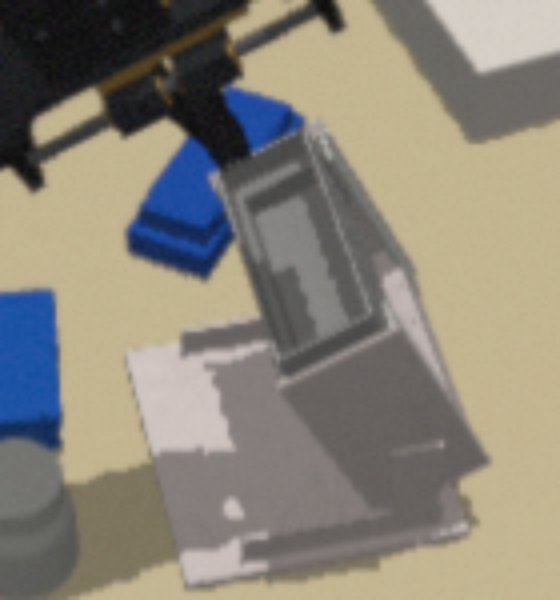

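```bash
python3 -m creep '[{"tx":0.0015,"ty":-0.0015,"tz":0.008,"rx":0,"ry":0,"rz":0},{"tx":0,"ty":0,"tz":0.014,"rx":0,"ry":0,"rz":0},{"tx":0,"ty":0,"tz":0.016,"rx":0,"ry":0,"rz":0},{"tx":0,"ty":0,"tz":0.016,"rx":0,"ry":0,"rz":0},{"tx":0,"ty":0,"tz":0.016,"rx":0,"ry":0,"rz":0},{"tx":0,"ty":0,"tz":0.014,"rx":0,"ry":0,"rz":0},{"tx":0,"ty":0,"tz":0.01,"rx":0,"ry":0,"rz":0},{"tx":0,"ty":0,"tz":0.005,"rx":0,"ry":0,"rz":0},{"tx":0,"ty":0,"tz":0.003,"rx":0,"ry":0,"rz":0},{"tx":0,"ty":0,"tz":0.001,"rx":0,"ry":0,"rz":0},{"tx":0,"ty":0,"tz":0,"rx":0,"ry":0,"rz":0},{"tx":0,"ty":0,"tz":0,"rx":0,"ry":0,"rz":0}]'; python3 g.py; python3 -m creep '[{"tx":0,"ty":0,"tz":0.001,"rx":0,"ry":0,"rz":0},{"tx":0,"ty":0,"tz":0.001,"rx":0,"ry":0,"rz":0},{"tx":0,"ty":0,"tz":0.001,"rx":0,"ry":0,"rz":0},{"tx":0,"ty":0,"tz":0.001,"rx":0,"ry":0,"rz":0},{"tx":0,"ty":0,"tz":0.001,"rx":0,"ry":0,"rz":0},{"tx":0,"ty":0,"tz":0.001,"rx":0,"ry":0,"rz":0},{"tx":0,"ty":0,"tz":0,"rx":0,"ry":0,"rz":0}]'; python3 g.py
```

```text
time_s: 36.78
tool_pos: [0.5791, 0.2577, 0.1793]
tool_rot: [154.8, 0.1, 95.2]
force: [-0.1, 0.6, 0.2]
grip_width: 0.0005
36.775 [  1.3   0.4 -11.2] rot [0.16 0.12 0.08] F [ 0.6  0.1 -0.2] 0.000491226500496619
time_s: 37.65
tool_pos: [0.5816, 0.2577, 0.1733]
tool_rot: [154.9, 0.2, 95.2]
force: [0.0, -0.5, -0.0]
grip_width: 0.0005
37.65 [ 1.1  0.  -4.7] rot [0.12 0.15 0.08] F [-0.5 -0.   0. ] 0.0004936103984292554
```

```bash
for r in 1; do python3 -m creep '[{"tx":0,"ty":0,"tz":0.001,"rx":0,"ry":0,"rz":0},{"tx":0,"ty":0,"tz":0.001,"rx":0,"ry":0,"rz":0},{"tx":0,"ty":0,"tz":0.001,"rx":0,"ry":0,"rz":0},{"tx":0,"ty":0,"tz":0.001,"rx":0,"ry":0,"rz":0},{"tx":0,"ty":0,"tz":0.001,"rx":0,"ry":0,"rz":0}]'; python3 g.py;  python3 -m creep '[{"tx":0,"ty":0,"tz":0.001,"rx":0,"ry":0,"rz":0},{"tx":0,"ty":0,"tz":0.001,"rx":0,"ry":0,"rz":0},{"tx":0,"ty":0,"tz":0.001,"rx":0,"ry":0,"rz":0}]'; python3 g.py; done; python3 nxt.py 6
```

```text
time_s: 38.28
tool_pos: [0.5837, 0.258, 0.1688]
tool_rot: [154.9, 0.2, 95.2]
force: [-0.3, 0.7, -0.2]
grip_width: 0.0006
38.275 [1.2 0.1 0.3] rot [0.13 0.14 0.08] F [ 0.8 -0.3  0.1] 0.0005744053441769695
time_s: 38.65
tool_pos: [0.585, 0.2581, 0.1662]
tool_rot: [154.9, 0.2, 95.2]
force: [-0.1, -0.2, 0.1]
grip_width: 0.0004
38.65 [1.2 0.2 3.2] rot [0.13 0.14 0.08] F [-0.2 -0.1 -0.1] 0.00036817014834296705
38.65 lift top mm -13.21126409953288 len off 1.1549896222304685 F [-0.2 -0.1 -0.1]
```

View pics/n6.png

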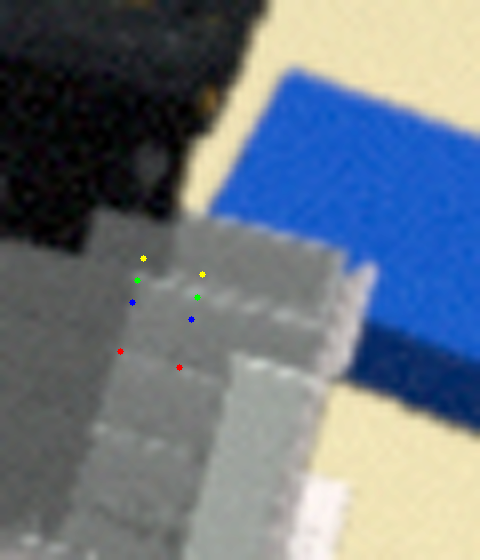

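The tray is following with hardly any force (rim now about 5 mm up, at (150,280)). Press about 4 mm more.

```bash
python3 -m creep '[{"tx":0,"ty":0,"tz":0.001,"rx":0,"ry":0,"rz":0},{"tx":0,"ty":0,"tz":0.001,"rx":0,"ry":0,"rz":0},{"tx":0,"ty":0,"tz":0.001,"rx":0,"ry":0,"rz":0},{"tx":0,"ty":0,"tz":0.001,"rx":0,"ry":0,"rz":0},{"tx":0,"ty":0,"tz":0,"rx":0,"ry":0,"rz":0}]'; python3 g.py; python3 -m creep '[{"tx":0,"ty":0,"tz":-0.001,"rx":0,"ry":0,"rz":0},{"tx":0,"ty":0,"tz":-0.003,"rx":0,"ry":0,"rz":0},{"tx":0,"ty":0,"tz":-0.006,"rx":0,"ry":0,"rz":0},{"tx":0,"ty":0,"tz":-0.012,"rx":0,"ry":0,"rz":0},{"tx":0,"ty":0,"tz":-0.02,"rx":0,"ry":0,"rz":0},{"tx":0,"ty":0,"tz":-0.025,"rx":0,"ry":0,"rz":0},{"tx":0,"ty":0,"tz":-0.025,"rx":0,"ry":0,"rz":0},{"tx":0,"ty":0,"tz":-0.02,"rx":0,"ry":0,"rz":0},{"tx":0,"ty":-0.01,"tz":-0.01,"rx":0,"ry":0,"rz":0},{"tx":0,"ty":-0.02,"tz":-0.01,"rx":0,"ry":0,"rz":0},{"tx":0,"ty":-0.01,"tz":0,"rx":0,"ry":0,"rz":0},{"tx":0,"ty":0,"tz":0,"rx":0,"ry":0,"rz":0},{"tx":0,"ty":0,"tz":0,"rx":0,"ry":0,"rz":0},{"tx":0,"ty":0,"tz":0,"rx":0,"ry":0,"rz":0}]'; python3 g.py
python3 - <<'E'
from h import *
from scipy.ndimage import gaussian_filter1d
M=goal(5.21,25).as_matrix(); rim=np.array([.5836,.2568,.169]); a=-M[:,2]
c=cam("scene","pics/f3.png"); cam("side","pics/f4.png")
Ls=np.arange(.016,-.095,-.0008)
g=cv2.cvtColor(cv2.imread("pics/f3.png"),cv2.COLOR_BGR2GRAY).astype(np.float32); prof=0
for i in np.linspace(-.04,.035,60):
    q=proj(c,[rim+M[:,0]*i+M[:,1]*.029+a*l for l in Ls]).astype(np.float32)
    prof=prof+cv2.remap(g,q[:,:1].copy(),q[:,1:].copy(),cv2.INTER_LINEAR)[:,0]
prof/=60; d=prof-gaussian_filter1d(prof,6)
print([(round(float(Ls[k]*1000),1),round(float(d[k]),1)) for k in range(1,len(d)-1) if d[k]>d[k-1] and d[k]>=d[k+1] and d[k]>.8])
E
```

```text
time_s: 39.33
tool_pos: [0.5867, 0.2582, 0.1625]
tool_rot: [154.9, 0.2, 95.2]
force: [-0.3, 0.9, -0.4]
grip_width: 0.0004
39.325 [1.1 0.1 7.3] rot [0.13 0.14 0.08] F [ 1.  -0.4  0.3] 0.00035792693933373986
time_s: 41.08
tool_pos: [0.4952, 0.25, 0.265]
tool_rot: [154.9, 0.2, 95.2]
force: [-0.6, -0.1, 0.5]
grip_width: 0.0006
41.075 [   1.2  -39.8 -124.4] rot [0.12 0.16 0.06] F [-0.  -0.3 -0.7] 0.0005507672996387773
[(3.2, 7.8), (-18.4, 4.6), (-39.2, 4.4), (-74.4, 6.4), (-85.6, 1.6)]
```

View pics/f3.png

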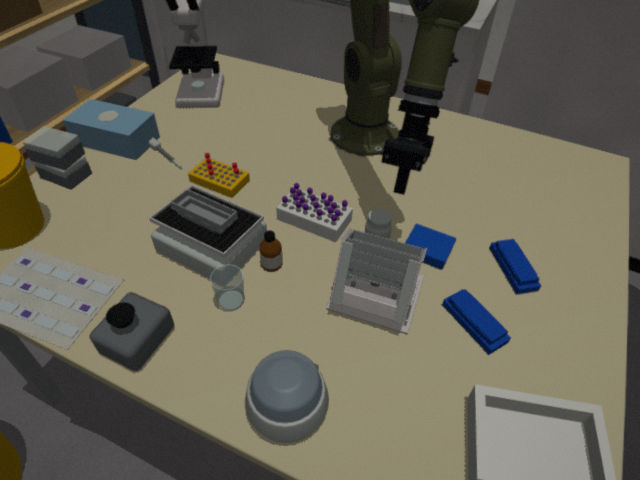

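View pics/f4.png

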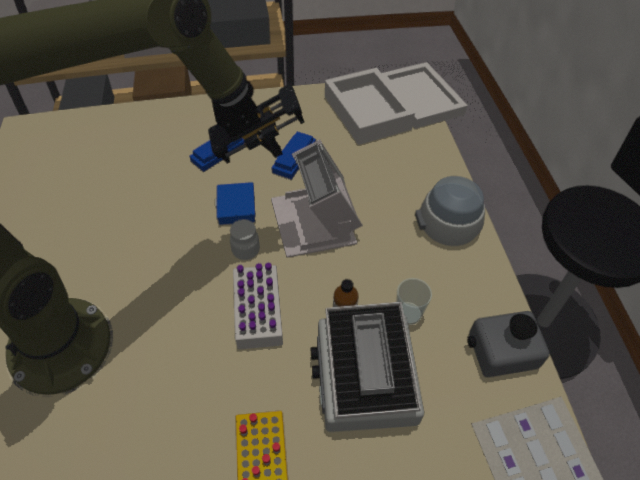

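The rims now read 3.2, -18.4 and -39.2 mm. That puts the second tray's lift at about 22 mm, still nested at a pitch of about 21 mm. The tray lies on the mat within the edge (side view (375,355)), nothing else has moved, and the arm is clear. Handing in.

```bash
python3 -c "
from cell import env
print(env.sign_off(), env.get_obs()['time_s'])"
```

```text
the job is handed in; nothing more can be done
the job is handed in; nothing more can be done
```

The top steel tray lies flat on the shaker's rubber mat, lengthwise and inside the low edge on all sides. I handed the job in at about 41 s. I worked the tray end to end while drawing it out, and lowered it until it pressed on the mat with about 8 N before letting go.

**What went wrong:** while I was drawing the tray out, the stack was dragged up, to about 36 mm at worst. Working the tray in place freed it. The stack then stuck by friction at about 29 mm instead of about 21 mm. After placing the tray I pressed the second one gently back down with the closed fingertips on its floor; the force stayed within the sensor noise of about 1 N.

**Last checks:** the second tray has risen about 22 mm and is still nested, with tray spacing of about 21 mm. Nothing else on the bench looks moved, and the arm was clear of everything.

**Disagreement:** from the images I estimated the platform's tilt at 3.2°, but at contact the force and moment readings suggested about 2.3°. I eased the tray to about 2.3° before releasing it.

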